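# Strike the sprung marking punch with the brass mallet

### The arm

A 6-joint arm with a two-finger parallel gripper is mounted at the origin on the work surface. World frame = base frame: x ahead of the robot, y to its left, z up, the work surface at z = 0. Lengths are in m, angles in rad, forces in N, time in s.
With the tool pointing down it reaches from about 0.3 to 0.775 m from the base axis. Payload 14.6 kg.
Tool frame: the origin (TCP) lies on the centre line of the jaws, within the pads' length; the fingertips stand ctrl.tcp_to_tips ahead of it and the grasp point (between the pads) lies 2 mm behind it (ctrl.tcp_to_tips is the distance from the TCP to the fingertips, in m); z points along the fingers, y is the line along which they close (so a half turn about z gives the same grasp; the last joint's range is limited). The gripper opens to 94 mm and grips with 3 to 60 N. Pads are 16 mm wide; open, the fingers measure 119 mm over their backs; the gripper's body (75 mm by 177 mm) begins 78 mm behind the grasp point.
Start: joints at [-1.406, 0.3, 1.521, -0, 1.321, -0.067], TCP at [0.126, -0.535, 0.222] pointing down, gripper open.
Joint ranges: [-3.03, 3.03], [-0.79, 2.21], [0.23, 2.52], [-1.04, 4.18], [0, 3.07], [-2.55, 2.55]. Speed limits (rad/s): [2.22, 2.22, 2.57, 3.14, 3.14, 3.14].

### API

Orientations are given as [roll, pitch, yaw] about the fixed x, y, z axes, in that order (R = Rz(yaw) Ry(pitch) Rx(roll)).
In Python, from station import telemetry, viewer, hand_in, ctrl gives the robot as it stands.
- The arm moves only by the tool step_arm, never from a script. Its argument "plan" is a list of rows, each an object of numbers: "dx", "dy", "dz": the shift along the tool's x, y, z scaled (see below); "rx", "ry", "rz": the turn, a rotation vector about the tool's x, y, z scaled (see below); "claw": the closure, from 0 (fully open) to 1 (shut). In form: [{"dx": .., "dy": .., "dz": .., "rx": .., "ry": .., "rz": .., "claw": ..}, ...]. A call has 1 to 10 rows; each row shifts and turns the commanded pose from where the row before left it, along the tool's axes as they then stand; what a row does not reach is not made up. The controller multiplies each number of a shift by 0.1 m and each number of a turn by 90 degrees. A row lasts 1/10 s, in which the tool goes at most 50 mm and 8.59 degrees, less where a joint would pass 70% of its speed; a pose out of reach is approached as far as the arm can. A call with a number of a shift or a turn outside -1 to 1 is refused whole. A call with a gripper value outside its range is refused whole. The fingers move at their own pace and stop on an object; "grip_force" is the grip in N (left out, the last holds). Time passes only in rows, so rows that do not move let the fingers close. It gives the time, the measured TCP pose, the force, the opening and the grip force at its end, in the units of the state.
- telemetry.get_obs(): the state, without advancing time (a new reading comes with each control period).
- viewer.camera(name): name is "scene" or "top"; returns a dict with "img" (480x640x3 uint8, red, green, blue), "z_map" (480x640 float32, m along the optical axis (not along the pixel's ray), 0 where there is no reading), "fx", "fy", "cx", "cy" (pixels), "dist" ([k1, k2, p1, p2, k3] as OpenCV has them; the pictures are not rectified), "R" (3x3) and "t" (3): a world point X has camera coordinates R X + t. Camera axes: x right, y down, z forward; pixel columns grow to the right and rows downward; lengths in m; the calibration is good to about 2 mm. A picture is of the moment at which its call begins.
- hand_in(): hands the job in; it is judged then, once.
Trained networks look in a picture, given as the dict that the camera call returned (one of the last four; its "shot" number tells which), for a name from the list of things; names that differ only in an ending like _2 or _b are one class to them, and where a whole thing is asked for, a point or a joint stands for the part that bears it (a point fixed in the world has none). Each returns a list of dicts, best first, with "score" (0 to 1); they miss things now and then, are a little off and sometimes report something else, mostly with a low value. They report only what shows in the picture. A call takes as long as a camera call.
- viewer.recognise(target, picture): "rect" ([left, top, right, bottom] in pixels, round what is visible of it).
The state is a dict: "time_s": time; "qpos": joint angles; "joint_vel": joint speeds; "tau": joint torques, N m; "ee_pos": TCP position; "eef_rot": TCP orientation; "force": force on the tool from outside, world axes, zero at the start; "moment": the same for the moment, N m; "grip_width": finger opening in m; "grip_force": force on a finger pad.
Only numpy, scipy, OpenCV 4.12 (cv2) and the standard library are available. Lean on these libraries where they do the work, as an engineer would, in place of code of your own. Each camera call takes 0.05 s, during which the arm holds its last target. There are 200 camera calls.

### The job

Mark the brass tag in the stamping block with the widest punch head: the mallet lies on its cheek, so first stand it on one of its round faces on the plywood board with its handle level and let go, then take it again by its wooden handle and, with the lower round face held square to the punch, strike that punch down fully home with a brisk blow (not a slow push). Let the punch spring back up and stand the mallet on a round face on the board again, released; do not touch the stamping blocks with the gripper, press the other two punches or shove the other things on the bench about.

Things in the scene. Friction and masses are not known exactly. Their poses are not given: they have to be found in the camera images.
- mallet: Mallet, 0.32 kg. Brass head 72 mm long along its y: 34 x 34 mm square, with a round 33 mm face at each end (y = +-36 mm). Wooden handle 16 x 16 mm leaves mid-cheek along -x, x = -17 to -157 mm. Origin: head centre. Starts lying on a cheek, z up, origin 17 mm above the board, handle level. Mass centre about 9 mm towards the handle: it stands on a round face, origin 36 mm above the board.
- board: Fixed plywood board on the bench, 260 mm (x) x 200 mm (y) x 12 mm thick; origin at the centre of its underside, on the table. The mallet lies on it.
- block_wide: Fixed steel stamping block with the widest punch head (30 mm) and a brass tag sticking out of its slot. Base 60 x 56 mm, guide block 44 x 44 mm up to 52 mm; above it coil spring, stem and round punch head, top 84 mm above the table when up. Origin: under its centre, on the punch axis; z up.
- block_mid: Same block with a punch head 21 mm wide; not to be struck. Same heights and origin.
- block_thin: Same block with a punch head 14 mm wide; not to be struck. Same heights and origin.
- punch_wide_top (a point): Centre of the flat top of the widest punch head (30 mm across, 8 mm thick). It goes down with the punch.
- punch_wide (a joint): Travel of the widest punch in m: 0 up, 0.016 fully home against its stop. A spring pushes it back up: about 3 N at the top, 9 N fully home.
- punch_mid (a joint): Travel of the 21 mm punch in m, 0 up, 0.016 home.
- punch_thin (a joint): Travel of the 14 mm punch in m, 0 up, 0.016 home.
- dish: bystander: white bowl 76 mm wide, 28 mm high; origin under its centre
- bench_block: bystander: steel block 64 x 64 x 22 mm; origin under its centre
- jar: bystander: amber jar 52 mm wide, 62 mm high; origin under its centre
- ring_cone: bystander: wooden ring cone on a 60 mm foot, 87 mm high; origin under its centre
- brush: bystander: bench brush lying flat
- screwdriver: bystander: screwdriver lying flat
- tin: bystander: flat open brass tin 190 x 100 x 22 mm; origin under its centre
- caliper: bystander: flat steel caliper 150 mm long

How it is judged:
By the outcome, as a careful person would: the job done as asked, in the order asked, and still so for the second after the job is handed in, with the robot touching nothing.
It also fails if it takes over 58 s, if anything falls off the work surface, if the arm or the gripper's body presses on something with over 40 N, if the wrist force passes 120 N, or if a joint passes its speed limit or range.

## Working session

There is one attempt and no reset: what is moved stays moved. The work goes in short steps, Python scripts to look and compute and a tool call to move; the robot and the scene stay as the last step left them, time stands still between calls to the robot, and variables do not carry over. Pictures are saved under pics/ and viewed, at most 10 in all, crops included, and the job is handed in when it is done.

Besides the shell and the picture viewer there is one more tool, called after "Call:" by a JSON object that holds its "name" and its "arguments", one argument or row to a line. step_arm: Moves the arm, as the interface text tells. Shifts and turns lie within -1 to 1; 1 stands for 0.1 m of shift or 90 degrees of turn. Its arguments: {"type":"object","properties":{"plan":{"type":"array"},"grip_force":{"type":"number"}},"required":["plan"]}

```bash
ls; mkdir -p pics; cat > h.py <<'E'
import numpy as np, cv2
from station import telemetry, viewer, hand_in, ctrl
def cloud(p):
    K=np.array([[p['fx'],0,p['cx']],[0,p['fy'],p['cy']],[0,0,1.]])
    v,u=np.mgrid[0:480,0:640]
    n=cv2.undistortPoints(np.stack([u,v],-1).reshape(-1,1,2).astype(np.float64),K,np.array(p['dist'])).reshape(480,640,2)
    z=p['z_map'].astype(float); c=np.dstack([n*z[...,None],z])
    X=(c-np.array(p['t']))@np.array(p['R']); X[z==0]=np.nan
    return X
def save(n,img): cv2.imwrite('pics/'+n+'.png',cv2.cvtColor(img,cv2.COLOR_RGB2BGR))
E
python3 - <<'E'
from h import *
print(telemetry.get_obs(),ctrl.tcp_to_tips)
for c in ['top','scene']:
    p=viewer.camera(c); save(c+'0',p['img']); X=cloud(p); np.save(c+'X.npy',X)
    print(c,-np.array(p['R']).T@np.array(p['t']))
    for n in ['mallet','board','block_wide','block_mid','block_thin','jar','ring_cone']:
        for r in viewer.recognise(n,p)[:2]:
            l,t,R,b=r['rect']; m=X[int((t+b)/2),int((l+R)/2)]
            print(n,round(r['score'],2),np.round(r['rect']),m.round(3))
E
```

```text
pics
{'time_s': 0.0, 'qpos': array([-1.40559345e+00,  3.00473306e-01,  1.52155539e+00, -1.92748355e-06,
        1.32070676e+00, -6.66082804e-02]), 'joint_vel': array([-1.94270160e-04, -1.60013863e-04, -3.13280872e-05, -5.04477174e-04,
        1.08684091e-03,  9.36869107e-04]), 'tau': array([-8.86130438e-04, -5.31805766e+01, -3.52739453e+01,  7.08010560e-02,
        2.43405683e-02, -9.42661518e-05]), 'ee_pos': array([ 0.12631087, -0.53505818,  0.22189598]), 'eef_rot': array([-3.14045226e+00, -7.42012090e-05,  2.31811588e-01]), 'force': array([-0.18796441, -0.28879368, -0.09129033]), 'moment': array([-0.02817678,  0.00981   , -0.02501784]), 'grip_force': 0.0, 'grip_width': 0.09367133461121308} 0.017
top [ 0.32181745 -0.06345533  1.31824572]
mallet 0.74 [276. 159. 299. 179.] [0.74  0.048 0.024]
mallet 0.56 [366. 224. 396. 297.] [ 0.5   -0.179  0.04 ]
board 0.82 [344. 188. 435. 302.] [ 0.541 -0.205  0.01 ]
block_wide 0.8 [270. 243. 300. 270.] [0.51  0.052 0.054]
block_wide 0.49 [278. 242. 290. 256.] [0.524 0.052 0.084]
block_mid 0.6 [229. 241. 255. 270.] [0.513 0.153 0.059]
block_thin 0.89 [175. 237. 204. 266.] [0.524 0.284 0.056]
jar 0.72 [369. 147. 386. 171.] [ 0.749 -0.177  0.058]
ring_cone 0.71 [276. 160. 302. 179.] [0.739 0.044 0.019]
scene [1.24585289 0.81040537 1.17260788]
mallet 0.68 [269. 194. 329. 225.] [ 0.513 -0.169  0.037]
mallet 0.33 [208. 231. 230. 262.] [ 0.769 -0.165  0.062]
board 0.89 [228. 173. 344. 252.] [ 0.554 -0.174  0.046]
board 0.66 [246. 264. 278. 294.] [ 0.731 -0.037  0.025]
block_wide 0.86 [334. 244. 368. 279.] [0.535 0.069 0.046]
block_mid 0.81 [370. 264. 395. 307.] [0.533 0.178 0.053]
block_mid 0.67 [278. 336. 359. 380.] [0.764 0.223 0.021]
block_thin 0.59 [397. 305. 434. 341.] [0.549 0.305 0.053]
jar 0.81 [207. 233. 233. 263.] [ 0.77  -0.165  0.056]
ring_cone 0.6 [264. 287. 289. 323.] [0.757 0.058 0.041]
```

```bash
python3 - <<'E'
from h import *
X=np.load('topX.npy')
im=cv2.imread('pics/top0.png')
cv2.imwrite('pics/topcrop.png',cv2.resize(im[130:330,150:450],None,fx=2.6,fy=2.6,interpolation=cv2.INTER_CUBIC))
def rep(n,m):
    P=X[m][:,:2].astype(np.float32); print(n,len(P),'mean',P.mean(0).round(4),'rect',cv2.minAreaRect(P),'zmed',np.median(X[m][:,2]).round(4))
Z=X[...,2]
def box(l,t,r,b):
    m=np.zeros(Z.shape,bool); m[t:b,l:r]=1; return m
bb=box(340,184,440,306)
rep('board',bb&(Z>.006)&(Z<.018)|bb&(Z>.018)&(Z<.06))
rep('mal head',bb&(Z>.041)&(Z<.056)); rep('mal handle',bb&(Z>.030)&(Z<.0405))
for n,c in [('wide',(268,238,304,274)),('mid',(225,238,260,274)),('thin',(172,233,208,270))]:
    rep(n+'head',box(*c)&(Z>.077)&(Z<.095)); rep(n+'guide',box(*c)&(Z>.045)&(Z<.06))
E
```

```text
board 8087 mean [ 0.5336 -0.2066] rect ((0.547825813293457, -0.20635466277599335), (0.2515619099140167, 0.30202507972717285), 87.90522766113281) zmed 0.0116
mal head 343 mean [ 0.564  -0.1811] rect ((0.5011974573135376, -0.18057826161384583), (0.07093195617198944, 0.17291872203350067), 88.91417694091797) zmed 0.0448
mal handle 435 mean [ 0.4945 -0.171 ] rect ((0.49786487221717834, -0.1714763194322586), (0.07135091722011566, 0.17279121279716492), 81.8628158569336) zmed 0.036
widehead 123 mean [0.5214 0.0508] rect ((0.5222160220146179, 0.050605423748493195), (0.028999993577599525, 0.02630653604865074), 0.026583267375826836) zmed 0.083
wideguide 207 mean [0.5184 0.0496] rect ((0.5222135186195374, 0.05442063882946968), (0.0508500337600708, 0.04438243433833122), 80.53301239013672) zmed 0.0513
midhead 63 mean [0.5141 0.163 ] rect ((0.5145648717880249, 0.16304172575473785), (0.020199639722704887, 0.018340421840548515), 45.30464172363281) zmed 0.083
midguide 263 mean [0.5127 0.1611] rect ((0.5143643021583557, 0.163130983710289), (0.0455704964697361, 0.04417330399155617), 83.21250915527344) zmed 0.0512
thinhead 31 mean [0.531  0.2928] rect ((0.5309068560600281, 0.29248765110969543), (0.01320174802094698, 0.012341408990323544), 79.04402923583984) zmed 0.0829
thinguide 271 mean [0.5299 0.2907] rect ((0.5309269428253174, 0.29687583446502686), (0.04482636600732803, 0.054797444492578506), 8.642557144165039) zmed 0.051
```

View pics/topcrop.png

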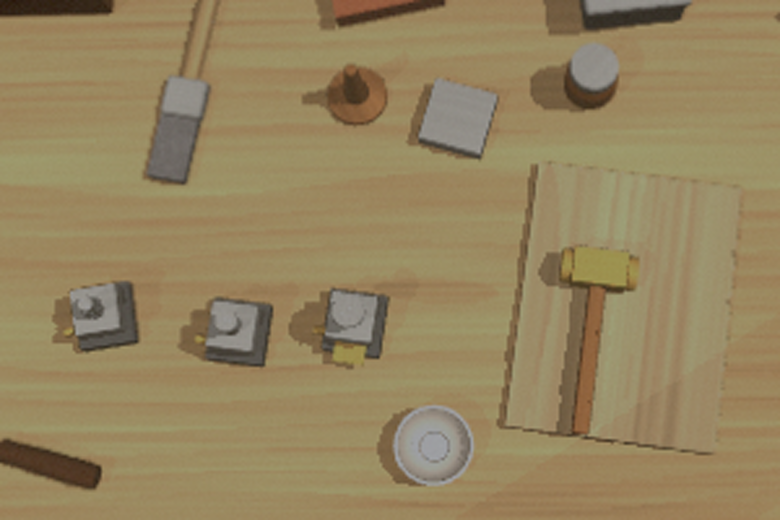

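View pics/scene0.png

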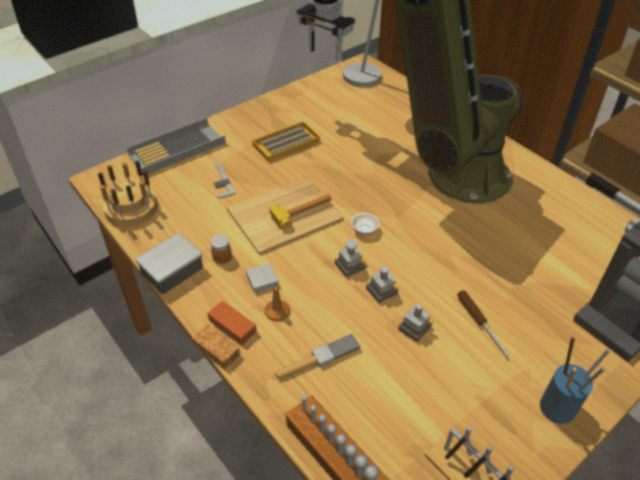

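The top crop shows the mallet head at about (600,268) with its handle towards the robot. The wide punch is at (347,308), with its tag at (348,352), and the bowl is at (433,447). Next I'll fit the mallet pose.

```bash
cat >> h.py <<'E'
def K(p): return np.array([[p['fx'],0,p['cx']],[0,p['fy'],p['cy']],[0,0,1.]])
def mallet_parts(p,X):
    hsv=cv2.cvtColor(p['img'],cv2.COLOR_RGB2HSV); Z=X[...,2]
    return hsv,Z
E
python3 - <<'E'
from h import *
X=np.load('topX.npy'); im=cv2.imread('pics/top0.png'); hsv=cv2.cvtColor(im,cv2.COLOR_BGR2HSV)
Z=X[...,2]; m=np.zeros(Z.shape,bool); m[215:305,355:405]=1
print(hsv[233,380],hsv[270,376],hsv[280,400])
top=m&(Z>.0415)&(Z<.056); top&=X[...,0]>.535
P=X[top]; print(len(P),cv2.minAreaRect(P[:,:2].astype(np.float32)),P.mean(0), np.percentile(P[:,2],[5,50,95]))
h=m&(Z>.03)&(Z<.041)&(X[...,0]<.54)
Q=X[h]; 
for a in np.arange(.40,.54,.02):
    s=Q[(Q[:,0]>=a)&(Q[:,0]<a+.02)]
    if len(s): print(round(a,2),len(s),s[:,1].min().round(4),s[:,1].max().round(4),np.median(s[:,1]).round(4))
print(Q[:,0].min(),Q[:,0].max(),cv2.fitLine(Q[:,:2].astype(np.float32),cv2.DIST_HUBER,0,.01,.01).ravel())
b=np.zeros(Z.shape,bool); b[184:306,340:440]=1; b&=(Z>.007)
print(cv2.minAreaRect(X[b][:,:2].astype(np.float32)))
E
```

```text
[ 26 125 155] [ 13 146 143] [ 18  94 154]
321 ((0.5671107172966003, -0.1819039136171341), (0.07257093489170074, 0.03463514894247055), 80.49259948730469) [ 0.56763503 -0.18130557  0.04512628] [0.04208267 0.04489304 0.04898175]
0.4 18 -0.1682 -0.1533 -0.1605
0.42 58 -0.171 -0.1537 -0.1621
0.44 49 -0.174 -0.1563 -0.166
0.46 52 -0.1767 -0.1592 -0.168
0.48 55 -0.1799 -0.1622 -0.1717
0.5 55 -0.1827 -0.165 -0.1727
0.52 53 -0.1859 -0.168 -0.1757
0.41287063270215385 0.5399536971704009 [ 0.98974466 -0.14284797  0.47642103 -0.1688572 ]
((0.5478007197380066, -0.20084244012832642), (0.23675209283828735, 0.3024316430091858), 88.19894409179688)
```

```bash
cat >> h.py <<'E'
from scipy.spatial.transform import Rotation as Ro
def pose():
    o=telemetry.get_obs(); return np.array(o['ee_pos']),Ro.from_euler('xyz',o['eef_rot'])
def rows(P1,R1,n,P0=None,R0=None):
    "n rows from the current pose to TCP P1,R1"
    if P0 is None: P0,R0=pose()
    rv=(R0.inv()*R1).as_rotvec(); 
    print('total',(P1-P0).round(4),np.degrees(rv).round(1))
    for i in range(n):
        Ri=R0*Ro.from_rotvec(rv*i/n)
        d=Ri.inv().apply((P1-P0)/n)*10; t=rv/n/(np.pi/2)
        print(dict(zip(['dx','dy','dz','rx','ry','rz'],[float(v) for v in np.r_[d,t].round(3)])))
psi=np.radians(-8.4); xm=np.array([np.cos(psi),np.sin(psi),0]); ym=np.array([-np.sin(psi),np.cos(psi),0]); zm=np.array([0,0,1.])
H=np.array([.5675,-.1815,.029])
Rdown=Ro.from_matrix(np.c_[ym,xm,-zm])
Rpick=Rdown*Ro.from_rotvec([0,-np.radians(20),0])
E
python3 - <<'E'
from h import *
G=H+.024*ym+.006*zm; T=G+.002*Rpick.apply([0,0,1]); print(T)
rows(T+[0,0,.09],Rpick,10)
E
```

```text
[ 0.57090607 -0.15843417  0.03312061]
total [ 0.4446  0.3768 -0.0993] [-11.9 -17.6 -67.6]
{'dx': 0.519, 'dy': -0.265, 'dz': 0.099, 'rx': -0.013, 'ry': -0.02, 'rz': -0.075}
{'dx': 0.55, 'dy': -0.203, 'dz': 0.078, 'rx': -0.013, 'ry': -0.02, 'rz': -0.075}
{'dx': 0.572, 'dy': -0.139, 'dz': 0.057, 'rx': -0.013, 'ry': -0.02, 'rz': -0.075}
{'dx': 0.586, 'dy': -0.071, 'dz': 0.037, 'rx': -0.013, 'ry': -0.02, 'rz': -0.075}
{'dx': 0.591, 'dy': -0.002, 'dz': 0.019, 'rx': -0.013, 'ry': -0.02, 'rz': -0.075}
{'dx': 0.587, 'dy': 0.067, 'dz': 0.001, 'rx': -0.013, 'ry': -0.02, 'rz': -0.075}
{'dx': 0.575, 'dy': 0.136, 'dz': -0.015, 'rx': -0.013, 'ry': -0.02, 'rz': -0.075}
{'dx': 0.554, 'dy': 0.203, 'dz': -0.028, 'rx': -0.013, 'ry': -0.02, 'rz': -0.075}
{'dx': 0.526, 'dy': 0.268, 'dz': -0.04, 'rx': -0.013, 'ry': -0.02, 'rz': -0.075}
{'dx': 0.489, 'dy': 0.328, 'dz': -0.049, 'rx': -0.013, 'ry': -0.02, 'rz': -0.075}
```

Call:
{"name": "step_arm", "arguments": {
  "plan": [
    {"dx": 0.35, "dy": -0.18, "claw": 0},
    {"dx": 0.35, "dy": -0.18, "claw": 0},
    {"dx": 0.35, "dy": -0.18, "claw": 0},
    {"dx": 0.35, "dy": -0.18, "claw": 0},
    {"dx": 0.35, "dy": -0.18, "claw": 0},
    {"dx": 0.35, "dy": -0.18, "claw": 0},
    {"dx": 0.35, "dy": -0.18, "claw": 0},
    {"dx": 0.35, "dy": -0.18, "claw": 0},
    {"dx": 0.35, "dy": -0.18, "claw": 0},
    {"dx": 0.35, "dy": -0.18, "claw": 0}
  ]
}}

```text
$.plan[0]: bad value
```

```bash
python3 - <<'E'
from h import *
G=H+.024*ym+.006*zm; T=G+.002*Rpick.apply([0,0,1]); print(telemetry.get_obs()['qpos'])
rows(T+[0,0,.09],Rpick,10)
E
```

```text
[-1.40560359e+00  2.99866330e-01  1.52101523e+00  3.98725027e-05
  1.32068512e+00 -6.65958446e-02]
total [ 0.4446  0.3768 -0.0993] [-11.9 -17.6 -67.6]
{'dx': 0.519, 'dy': -0.265, 'dz': 0.099, 'rx': -0.013, 'ry': -0.02, 'rz': -0.075}
{'dx': 0.55, 'dy': -0.203, 'dz': 0.078, 'rx': -0.013, 'ry': -0.02, 'rz': -0.075}
{'dx': 0.572, 'dy': -0.139, 'dz': 0.057, 'rx': -0.013, 'ry': -0.02, 'rz': -0.075}
{'dx': 0.586, 'dy': -0.071, 'dz': 0.037, 'rx': -0.013, 'ry': -0.02, 'rz': -0.075}
{'dx': 0.591, 'dy': -0.002, 'dz': 0.019, 'rx': -0.013, 'ry': -0.02, 'rz': -0.075}
{'dx': 0.587, 'dy': 0.067, 'dz': 0.001, 'rx': -0.013, 'ry': -0.02, 'rz': -0.075}
{'dx': 0.575, 'dy': 0.136, 'dz': -0.015, 'rx': -0.013, 'ry': -0.02, 'rz': -0.075}
{'dx': 0.554, 'dy': 0.203, 'dz': -0.028, 'rx': -0.013, 'ry': -0.02, 'rz': -0.075}
{'dx': 0.526, 'dy': 0.268, 'dz': -0.04, 'rx': -0.013, 'ry': -0.02, 'rz': -0.075}
{'dx': 0.489, 'dy': 0.328, 'dz': -0.049, 'rx': -0.013, 'ry': -0.02, 'rz': -0.075}
```

All keys are required, it seems.

Call:
{"name": "step_arm", "arguments": {
  "plan": [
    {"dx": 0.35, "dy": -0.18, "dz": 0, "rx": 0, "ry": 0, "rz": 0, "claw": 0},
    {"dx": 0.35, "dy": -0.18, "dz": 0, "rx": 0, "ry": 0, "rz": 0, "claw": 0},
    {"dx": 0.35, "dy": -0.18, "dz": 0, "rx": 0, "ry": 0, "rz": 0, "claw": 0},
    {"dx": 0.35, "dy": -0.18, "dz": 0, "rx": 0, "ry": 0, "rz": 0, "claw": 0},
    {"dx": 0.35, "dy": -0.18, "dz": 0, "rx": 0, "ry": 0, "rz": 0, "claw": 0},
    {"dx": 0.35, "dy": -0.18, "dz": 0, "rx": 0, "ry": 0, "rz": 0, "claw": 0},
    {"dx": 0.35, "dy": -0.18, "dz": 0, "rx": 0, "ry": 0, "rz": 0, "claw": 0},
    {"dx": 0.35, "dy": -0.18, "dz": 0, "rx": 0, "ry": 0, "rz": 0, "claw": 0},
    {"dx": 0.35, "dy": -0.18, "dz": 0, "rx": 0, "ry": 0, "rz": 0, "claw": 0},
    {"dx": 0.35, "dy": -0.18, "dz": 0, "rx": 0, "ry": 0, "rz": 0, "claw": 0}
  ]
}}

```text
time_s: 1.8
ee_pos: [0.4267, -0.2784, 0.2226]
eef_rot: [3.141, -0.0, 0.232]
force: [0.1, -1.1, 0.4]
grip_width: 0.0944
grip_force: 0.0
```

```bash
python3 - <<'E'
from h import *
G=H+.024*ym+.006*zm; T=G+.002*Rpick.apply([0,0,1]); print(telemetry.get_obs()['qpos'])
rows(T+[0,0,.09],Rpick,10)
E
```

```text
[-6.50046468e-01  2.09306585e-01  1.63405471e+00  3.64498634e-06
  1.29783302e+00  6.88930079e-01]
total [ 0.1442  0.12   -0.0995] [-11.9 -17.6 -67.6]
{'dx': 0.168, 'dy': -0.084, 'dz': 0.1, 'rx': -0.013, 'ry': -0.02, 'rz': -0.075}
{'dx': 0.18, 'dy': -0.065, 'dz': 0.093, 'rx': -0.013, 'ry': -0.02, 'rz': -0.075}
{'dx': 0.189, 'dy': -0.045, 'dz': 0.086, 'rx': -0.013, 'ry': -0.02, 'rz': -0.075}
{'dx': 0.196, 'dy': -0.024, 'dz': 0.079, 'rx': -0.013, 'ry': -0.02, 'rz': -0.075}
{'dx': 0.199, 'dy': -0.003, 'dz': 0.073, 'rx': -0.013, 'ry': -0.02, 'rz': -0.075}
{'dx': 0.201, 'dy': 0.02, 'dz': 0.067, 'rx': -0.013, 'ry': -0.02, 'rz': -0.075}
{'dx': 0.199, 'dy': 0.042, 'dz': 0.061, 'rx': -0.013, 'ry': -0.02, 'rz': -0.075}
{'dx': 0.194, 'dy': 0.064, 'dz': 0.057, 'rx': -0.013, 'ry': -0.02, 'rz': -0.075}
{'dx': 0.187, 'dy': 0.085, 'dz': 0.052, 'rx': -0.013, 'ry': -0.02, 'rz': -0.075}
{'dx': 0.178, 'dy': 0.106, 'dz': 0.049, 'rx': -0.013, 'ry': -0.02, 'rz': -0.075}
```

Call:
{"name": "step_arm", "arguments": {
  "plan": [
    {"dx": 0.168, "dy": -0.084, "dz": 0.1, "rx": -0.013, "ry": -0.02, "rz": -0.075, "claw": 0},
    {"dx": 0.18, "dy": -0.065, "dz": 0.093, "rx": -0.013, "ry": -0.02, "rz": -0.075, "claw": 0},
    {"dx": 0.189, "dy": -0.045, "dz": 0.086, "rx": -0.013, "ry": -0.02, "rz": -0.075, "claw": 0},
    {"dx": 0.196, "dy": -0.024, "dz": 0.079, "rx": -0.013, "ry": -0.02, "rz": -0.075, "claw": 0},
    {"dx": 0.199, "dy": -0.003, "dz": 0.073, "rx": -0.013, "ry": -0.02, "rz": -0.075, "claw": 0},
    {"dx": 0.201, "dy": 0.02, "dz": 0.067, "rx": -0.013, "ry": -0.02, "rz": -0.075, "claw": 0},
    {"dx": 0.199, "dy": 0.042, "dz": 0.061, "rx": -0.013, "ry": -0.02, "rz": -0.075, "claw": 0},
    {"dx": 0.194, "dy": 0.064, "dz": 0.057, "rx": -0.013, "ry": -0.02, "rz": -0.075, "claw": 0},
    {"dx": 0.187, "dy": 0.085, "dz": 0.052, "rx": -0.013, "ry": -0.02, "rz": -0.075, "claw": 0},
    {"dx": 0.178, "dy": 0.106, "dz": 0.049, "rx": -0.013, "ry": -0.02, "rz": -0.075, "claw": 0}
  ]
}}

```text
time_s: 2.8
ee_pos: [0.5703, -0.1593, 0.1218]
eef_rot: [-3.134, 0.354, 1.429]
force: [0.6, -0.1, 0.2]
grip_width: 0.0945
grip_force: 0.0
```

```bash
python3 - <<'E'
from h import *
G=H+.024*ym+.006*zm; T=G+.002*Rpick.apply([0,0,1]); print(telemetry.get_obs()['qpos'])
rows(T,Rpick,6)
p=viewer.camera('top'); save('top1',cv2.resize(p['img'][170:320,300:450],None,fx=3,fy=3))
E
```

```text
[-0.18539283  0.50185722  1.52396478 -0.39205697  1.13871765  0.12737742]
total [ 0.0006  0.0008 -0.0887] [-0.4  0.3  0.3]
{'dx': 0.053, 'dy': 0.002, 'dz': 0.138, 'rx': -0.001, 'ry': 0.001, 'rz': 0.001}
{'dx': 0.053, 'dy': 0.002, 'dz': 0.138, 'rx': -0.001, 'ry': 0.001, 'rz': 0.001}
{'dx': 0.052, 'dy': 0.001, 'dz': 0.138, 'rx': -0.001, 'ry': 0.001, 'rz': 0.001}
{'dx': 0.052, 'dy': 0.001, 'dz': 0.138, 'rx': -0.001, 'ry': 0.001, 'rz': 0.001}
{'dx': 0.052, 'dy': 0.001, 'dz': 0.138, 'rx': -0.001, 'ry': 0.001, 'rz': 0.001}
{'dx': 0.052, 'dy': 0.001, 'dz': 0.138, 'rx': -0.001, 'ry': 0.001, 'rz': 0.001}
```

View pics/top1.png

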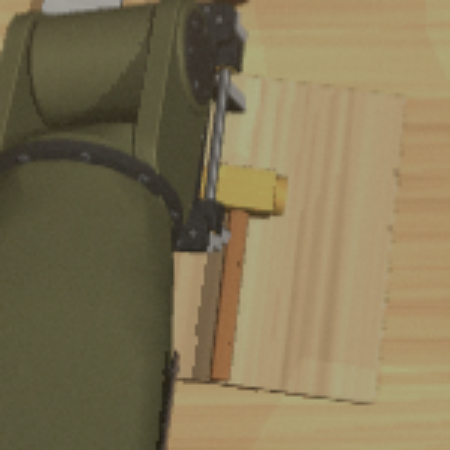

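The crop shows the gripper over the left (+y) end of the head at about (220,185), with the handle clear at (228,290). I'll descend and grip.

Call:
{"name": "step_arm", "arguments": {
  "plan": [
    {"dx": 0.053, "dy": 0.002, "dz": 0.138, "rx": 0, "ry": 0, "rz": 0, "claw": 0},
    {"dx": 0.053, "dy": 0.002, "dz": 0.138, "rx": 0, "ry": 0, "rz": 0, "claw": 0},
    {"dx": 0.053, "dy": 0.002, "dz": 0.138, "rx": 0, "ry": 0, "rz": 0, "claw": 0},
    {"dx": 0.053, "dy": 0.002, "dz": 0.138, "rx": 0, "ry": 0, "rz": 0, "claw": 0},
    {"dx": 0.053, "dy": 0.002, "dz": 0.138, "rx": 0, "ry": 0, "rz": 0, "claw": 0},
    {"dx": 0.053, "dy": 0.002, "dz": 0.138, "rx": 0, "ry": 0, "rz": 0, "claw": 0},
    {"dx": 0, "dy": 0, "dz": 0, "rx": 0, "ry": 0, "rz": 0, "claw": 0}
  ]
}}

```text
time_s: 3.55
ee_pos: [0.5701, -0.1589, 0.0317]
eef_rot: [-3.133, 0.353, 1.424]
force: [0.0, 0.1, 0.9]
grip_width: 0.0938
grip_force: 0.0
```

Call:
{"name": "step_arm", "arguments": {
  "plan": [
    {"dx": 0, "dy": 0, "dz": 0, "rx": 0, "ry": 0, "rz": 0, "claw": 1},
    {"dx": 0, "dy": 0, "dz": 0, "rx": 0, "ry": 0, "rz": 0, "claw": 1},
    {"dx": 0, "dy": 0, "dz": 0, "rx": 0, "ry": 0, "rz": 0, "claw": 1},
    {"dx": 0, "dy": 0, "dz": 0, "rx": 0, "ry": 0, "rz": 0, "claw": 1},
    {"dx": 0, "dy": 0, "dz": 0, "rx": 0, "ry": 0, "rz": 0, "claw": 1},
    {"dx": 0, "dy": 0, "dz": 0, "rx": 0, "ry": 0, "rz": 0, "claw": 1}
  ],
  "grip_force": 40
}}

```text
time_s: 4.15
ee_pos: [0.5705, -0.1588, 0.0336]
eef_rot: [-3.135, 0.353, 1.424]
force: [-0.0, -0.2, 1.1]
grip_width: 0.0492
grip_force: 0.0
```

Call:
{"name": "step_arm", "arguments": {
  "plan": [
    {"dx": 0, "dy": 0, "dz": 0, "rx": 0, "ry": 0, "rz": 0, "claw": 1},
    {"dx": 0, "dy": 0, "dz": 0, "rx": 0, "ry": 0, "rz": 0, "claw": 1},
    {"dx": 0, "dy": 0, "dz": 0, "rx": 0, "ry": 0, "rz": 0, "claw": 1},
    {"dx": 0, "dy": 0, "dz": 0, "rx": 0, "ry": 0, "rz": 0, "claw": 1}
  ]
}}

```text
time_s: 4.55
ee_pos: [0.5706, -0.1588, 0.0336]
eef_rot: [-3.135, 0.353, 1.424]
force: [0.3, 0.2, 0.1]
grip_width: 0.0336
grip_force: 39.9
```

Call:
{"name": "step_arm", "arguments": {
  "plan": [
    {"dx": -0.062, "dy": 0, "dz": -0.164, "rx": 0, "ry": 0, "rz": 0, "claw": 1},
    {"dx": -0.062, "dy": 0, "dz": -0.164, "rx": 0, "ry": 0, "rz": 0, "claw": 1},
    {"dx": -0.062, "dy": 0, "dz": -0.164, "rx": 0, "ry": 0, "rz": 0, "claw": 1},
    {"dx": -0.062, "dy": 0, "dz": -0.164, "rx": 0, "ry": 0, "rz": 0, "claw": 1},
    {"dx": 0, "dy": 0, "dz": 0, "rx": 0, "ry": 0.09, "rz": 0, "claw": 1},
    {"dx": 0, "dy": 0, "dz": 0, "rx": 0, "ry": 0.09, "rz": 0, "claw": 1},
    {"dx": 0, "dy": 0, "dz": 0, "rx": 0, "ry": 0.09, "rz": 0, "claw": 1},
    {"dx": 0, "dy": 0, "dz": 0, "rx": 0, "ry": 0.09, "rz": 0, "claw": 1},
    {"dx": 0, "dy": 0, "dz": 0, "rx": 0, "ry": 0.09, "rz": 0, "claw": 1}
  ]
}}

```text
time_s: 5.45
ee_pos: [0.5715, -0.1598, 0.1064]
eef_rot: [-3.14, -0.359, 1.422]
force: [-0.1, 1.4, -5.8]
grip_width: 0.0342
grip_force: 39.9
```

```bash
python3 - <<'E'
from h import *
print(telemetry.get_obs()['qpos'])
R1=Rpick*Ro.from_rotvec([0,np.pi/2,0])
# standing: mallet axes xm, up=ym_m ; z_m -> -ym
G=H-.020*ym; G[2]=.012+.036+.024+.045
T=G+.002*R1.apply([0,0,1]); print(T); rows(T,R1,8)
E
```

```text
[-0.47757362  0.56606794  1.46492856  0.35684735  1.25314383 -0.46635132]
[ 0.56485289 -0.19942622  0.11631596]
total [-0.0066 -0.0396  0.0099] [-0.  49.4 -0.1]
{'dx': -0.043, 'dy': -0.001, 'dz': -0.029, 'rx': -0.0, 'ry': 0.069, 'rz': -0.0}
{'dx': -0.039, 'dy': -0.001, 'dz': -0.034, 'rx': -0.0, 'ry': 0.069, 'rz': -0.0}
{'dx': -0.035, 'dy': -0.001, 'dz': -0.038, 'rx': -0.0, 'ry': 0.069, 'rz': -0.0}
{'dx': -0.031, 'dy': -0.001, 'dz': -0.041, 'rx': -0.0, 'ry': 0.069, 'rz': -0.0}
{'dx': -0.027, 'dy': -0.001, 'dz': -0.044, 'rx': -0.0, 'ry': 0.069, 'rz': -0.0}
{'dx': -0.022, 'dy': -0.001, 'dz': -0.047, 'rx': -0.0, 'ry': 0.069, 'rz': -0.0}
{'dx': -0.016, 'dy': -0.001, 'dz': -0.049, 'rx': -0.0, 'ry': 0.069, 'rz': -0.0}
{'dx': -0.011, 'dy': -0.001, 'dz': -0.051, 'rx': -0.0, 'ry': 0.069, 'rz': -0.0}
```

Call:
{"name": "step_arm", "arguments": {
  "plan": [
    {"dx": -0.043, "dy": 0, "dz": -0.029, "rx": 0, "ry": 0.069, "rz": 0, "claw": 1},
    {"dx": -0.039, "dy": 0, "dz": -0.034, "rx": 0, "ry": 0.069, "rz": 0, "claw": 1},
    {"dx": -0.035, "dy": 0, "dz": -0.038, "rx": 0, "ry": 0.069, "rz": 0, "claw": 1},
    {"dx": -0.031, "dy": 0, "dz": -0.041, "rx": 0, "ry": 0.069, "rz": 0, "claw": 1},
    {"dx": -0.027, "dy": 0, "dz": -0.044, "rx": 0, "ry": 0.069, "rz": 0, "claw": 1},
    {"dx": -0.022, "dy": 0, "dz": -0.047, "rx": 0, "ry": 0.069, "rz": 0, "claw": 1},
    {"dx": -0.016, "dy": 0, "dz": -0.049, "rx": 0, "ry": 0.069, "rz": 0, "claw": 1},
    {"dx": -0.011, "dy": 0, "dz": -0.051, "rx": 0, "ry": 0.069, "rz": 0, "claw": 1},
    {"dx": 0, "dy": 0, "dz": 0, "rx": 0, "ry": 0, "rz": 0, "claw": 1}
  ]
}}

```text
time_s: 6.35
ee_pos: [0.5642, -0.2003, 0.1128]
eef_rot: [-3.119, -1.223, 1.4]
force: [0.2, 0.8, -4.9]
grip_width: 0.0338
grip_force: 39.9
```

```bash
python3 - <<'E'
from h import *
o=telemetry.get_obs();print(o['qpos'],o['force'],o['moment'],o['ee_pos'])
R1=Rpick*Ro.from_rotvec([0,np.pi/2,0])
G=H-.020*ym; G[2]=.012+.036+.024
T=G+.002*R1.apply([0,0,1]); print(T); rows(T+[0,0,.008],R1,5)
p=viewer.camera('scene'); save('s1',cv2.resize(p['img'][100:280,180:420],None,fx=3,fy=3,interpolation=cv2.INTER_CUBIC))
X=cloud(p)
E
```

```text
[-0.7426771   0.9107244   1.24773984  0.9340254   1.82378767 -0.77092138] [ 0.2341485   0.7995284  -4.90449574] [-1.06067373  0.06440916 -0.04584851] [ 0.56421363 -0.20025541  0.1128478 ]
[ 0.56485289 -0.19942622  0.07131596]
total [ 0.0006  0.0008 -0.0335] [ 0.  -0.1 -0.5]
{'dx': -0.062, 'dy': 0.002, 'dz': 0.025, 'rx': 0.0, 'ry': -0.0, 'rz': -0.001}
{'dx': -0.062, 'dy': 0.001, 'dz': 0.025, 'rx': 0.0, 'ry': -0.0, 'rz': -0.001}
{'dx': -0.062, 'dy': 0.001, 'dz': 0.025, 'rx': 0.0, 'ry': -0.0, 'rz': -0.001}
{'dx': -0.062, 'dy': 0.001, 'dz': 0.025, 'rx': 0.0, 'ry': -0.0, 'rz': -0.001}
{'dx': -0.062, 'dy': 0.001, 'dz': 0.025, 'rx': 0.0, 'ry': -0.0, 'rz': -0.001}
```

View pics/s1.png

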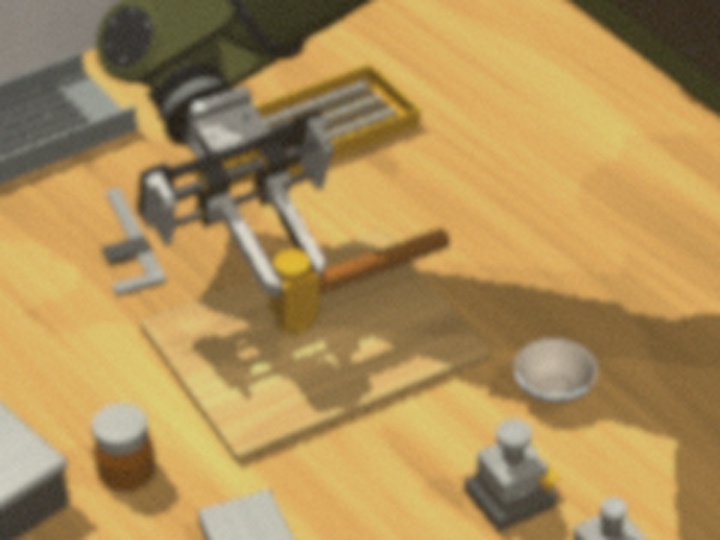

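The head at (295,290) is upright over the board, and the handle runs level to (440,240). I'll lower it.

Call:
{"name": "step_arm", "arguments": {
  "plan": [
    {"dx": -0.062, "dy": 0, "dz": 0.025, "rx": 0, "ry": 0, "rz": 0, "claw": 1},
    {"dx": -0.062, "dy": 0, "dz": 0.025, "rx": 0, "ry": 0, "rz": 0, "claw": 1},
    {"dx": -0.062, "dy": 0, "dz": 0.025, "rx": 0, "ry": 0, "rz": 0, "claw": 1},
    {"dx": -0.062, "dy": 0, "dz": 0.025, "rx": 0, "ry": 0, "rz": 0, "claw": 1},
    {"dx": -0.062, "dy": 0, "dz": 0.025, "rx": 0, "ry": 0, "rz": 0, "claw": 1},
    {"dx": 0, "dy": 0, "dz": 0, "rx": 0, "ry": 0, "rz": 0, "claw": 1}
  ]
}}

```text
time_s: 7.0
ee_pos: [0.5646, -0.1977, 0.0792]
eef_rot: [-3.118, -1.221, 1.4]
force: [0.1, 0.9, -2.6]
grip_width: 0.0338
grip_force: 39.9
```

Call:
{"name": "step_arm", "arguments": {
  "plan": [
    {"dx": -0.019, "dy": 0, "dz": 0.007, "rx": 0, "ry": 0, "rz": 0, "claw": 1},
    {"dx": -0.019, "dy": 0, "dz": 0.007, "rx": 0, "ry": 0, "rz": 0, "claw": 1},
    {"dx": 0, "dy": 0, "dz": 0, "rx": 0, "ry": 0, "rz": 0, "claw": 1}
  ]
}}

```text
time_s: 7.3
ee_pos: [0.5648, -0.198, 0.0761]
eef_rot: [-3.122, -1.221, 1.403]
force: [0.1, -0.2, -3.6]
grip_width: 0.0338
grip_force: 39.9
```

Call:
{"name": "step_arm", "arguments": {
  "plan": [
    {"dx": -0.019, "dy": 0, "dz": 0.007, "rx": 0, "ry": 0, "rz": 0, "claw": 1},
    {"dx": -0.009, "dy": 0, "dz": 0.003, "rx": 0, "ry": 0, "rz": 0, "claw": 1},
    {"dx": 0, "dy": 0, "dz": 0, "rx": 0, "ry": 0, "rz": 0, "claw": 1}
  ]
}}

```text
time_s: 7.6
ee_pos: [0.5648, -0.198, 0.0731]
eef_rot: [-3.122, -1.221, 1.403]
force: [0.1, -1.1, -4.3]
grip_width: 0.034
grip_force: 39.9
```

Call:
{"name": "step_arm", "arguments": {
  "plan": [
    {"dx": -0.009, "dy": 0, "dz": 0.003, "rx": 0, "ry": 0, "rz": 0, "claw": 1},
    {"dx": 0, "dy": 0, "dz": 0, "rx": 0, "ry": 0, "rz": 0, "claw": 1}
  ]
}}

```text
time_s: 7.8
ee_pos: [0.5649, -0.1981, 0.0724]
eef_rot: [-3.123, -1.221, 1.404]
force: [-0.5, -0.9, -3.2]
grip_width: 0.0339
grip_force: 39.9
```

Call:
{"name": "step_arm", "arguments": {
  "plan": [
    {"dx": -0.009, "dy": 0, "dz": 0.003, "rx": 0, "ry": 0, "rz": 0, "claw": 1},
    {"dx": 0, "dy": 0, "dz": 0, "rx": 0, "ry": 0, "rz": 0, "claw": 1}
  ]
}}

```text
time_s: 8.0
ee_pos: [0.5649, -0.1982, 0.0723]
eef_rot: [-3.125, -1.222, 1.407]
force: [-0.7, -0.4, 4.9]
grip_width: 0.0337
grip_force: 39.9
```

Call:
{"name": "step_arm", "arguments": {
  "plan": [
    {"dx": -0.009, "dy": 0, "dz": 0.003, "rx": 0, "ry": 0, "rz": 0, "claw": 1},
    {"dx": 0, "dy": 0, "dz": 0, "rx": 0, "ry": 0, "rz": 0, "claw": 1}
  ]
}}

```text
time_s: 8.2
ee_pos: [0.565, -0.1982, 0.0722]
eef_rot: [-3.128, -1.223, 1.409]
force: [-1.4, 0.1, 11.2]
grip_width: 0.0333
grip_force: 39.9
```

Call:
{"name": "step_arm", "arguments": {
  "plan": [
    {"dx": 0.012, "dy": 0, "dz": -0.004, "rx": 0, "ry": 0, "rz": 0, "claw": 1},
    {"dx": 0, "dy": 0, "dz": 0, "rx": 0, "ry": 0, "rz": 0, "claw": 0.4},
    {"dx": 0, "dy": 0, "dz": 0, "rx": 0, "ry": 0, "rz": 0, "claw": 0.4},
    {"dx": 0, "dy": 0, "dz": 0, "rx": 0, "ry": 0, "rz": 0, "claw": 0.4},
    {"dx": 0, "dy": 0, "dz": 0, "rx": 0, "ry": 0, "rz": 0, "claw": 0.4}
  ]
}}

```text
time_s: 8.7
ee_pos: [0.5648, -0.198, 0.0716]
eef_rot: [-3.122, -1.221, 1.403]
force: [0.1, 0.8, 0.2]
grip_width: 0.0562
grip_force: 0.0
```

Call:
{"name": "step_arm", "arguments": {
  "plan": [
    {"dx": 0, "dy": 0, "dz": -0.1, "rx": 0, "ry": 0, "rz": 0, "claw": 0.4},
    {"dx": 0, "dy": 0, "dz": -0.2, "rx": 0, "ry": 0, "rz": 0, "claw": 0.4},
    {"dx": 0, "dy": 0, "dz": -0.3, "rx": 0, "ry": 0, "rz": 0, "claw": 0.4},
    {"dx": 0, "dy": 0, "dz": -0.3, "rx": 0, "ry": 0, "rz": 0, "claw": 0.4},
    {"dx": 0.3, "dy": 0, "dz": 0, "rx": 0, "ry": 0, "rz": 0, "claw": 0.4},
    {"dx": 0.3, "dy": 0, "dz": 0, "rx": 0, "ry": 0, "rz": 0, "claw": 0.4},
    {"dx": 0.3, "dy": 0, "dz": 0, "rx": 0, "ry": 0, "rz": 0, "claw": 0.4},
    {"dx": 0.3, "dy": 0, "dz": 0, "rx": 0, "ry": 0, "rz": 0, "claw": 0.4}
  ]
}}

```text
time_s: 9.5
ee_pos: [0.5591, -0.2414, 0.2166]
eef_rot: [-3.122, -1.221, 1.403]
force: [1.1, -0.8, 0.1]
grip_width: 0.0565
grip_force: 0.0
```

```bash
python3 - <<'E'
from h import *
p=viewer.camera('top'); save('top2',np.vstack([cv2.resize(p['img'][170:320,250:450],None,fx=3,fy=3)]))
np.save('topX2.npy',cloud(p)); cv2.imwrite('pics/raw2.png',p['img'][...,::-1]); print(telemetry.get_obs()['qpos'])
E
```

```text
[-0.78812553  0.81078121  1.14081122  0.95758304  1.97352742 -0.62695104]
```

View pics/top2.png

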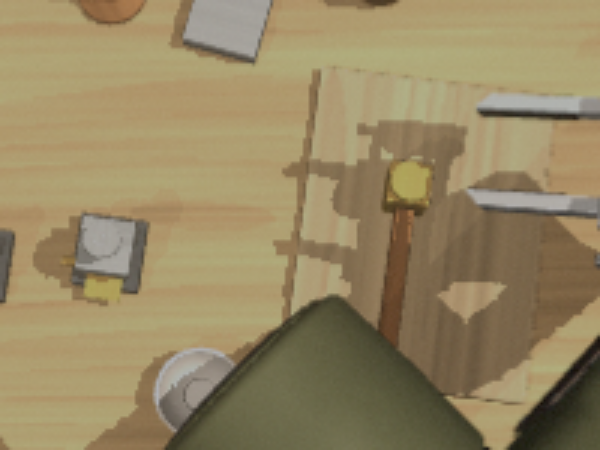

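The mallet stands upright, with its round face at (411,182) and the handle towards the robot. I'll measure it and plan the regrasp.

```bash
python3 - <<'E'
from h import *
X=np.load('topX2.npy'); Z=X[...,2]; m=np.zeros(Z.shape,bool); m[215:290,370:402]=1
P=X[m&(Z>.077)&(Z<.092)&(X[...,0]>.5)]; print(len(P),P.mean(0),cv2.minAreaRect(P[:,:2].astype(np.float32)))
Q=X[m&(Z>.049)&(Z<.063)&(X[...,0]<.54)]; print(len(Q),cv2.fitLine(Q[:,:2].astype(np.float32),cv2.DIST_HUBER,0,.01,.01).ravel(),np.median(Q[:,2]),Q[:,0].min())
E
```

```text
157 [ 0.5656026  -0.19272307  0.08289241] ((0.5659149289131165, -0.1931033730506897), (0.031947843730449677, 0.033168260008096695), 68.66336059570312)
273 [ 0.98900753 -0.14786509  0.4908679  -0.18125044] 0.05483617996558737 0.4397366289268381
```

```bash
cat >> h.py <<'E'
H2=np.array([.5657,-.193,.048]); Rg=Ro.from_matrix(np.c_[xm,-ym,-zm])
E
python3 - <<'E'
from h import *
T=H2-.040*xm-.002*zm; print(T)
rows(T+[0,0,.13],Rdown,9)
print((Rdown.inv()*Rg).as_rotvec())
E
```

```text
[ 0.52612911 -0.18715668  0.046     ]
total [-0.0339  0.0534 -0.0454] [  0.  -69.8  -0.1]
{'dx': -0.029, 'dy': -0.046, 'dz': 0.067, 'rx': 0.0, 'ry': -0.086, 'rz': -0.0}
{'dx': -0.02, 'dy': -0.046, 'dz': 0.071, 'rx': 0.0, 'ry': -0.086, 'rz': -0.0}
{'dx': -0.01, 'dy': -0.046, 'dz': 0.073, 'rx': 0.0, 'ry': -0.086, 'rz': -0.0}
{'dx': -0.0, 'dy': -0.046, 'dz': 0.073, 'rx': 0.0, 'ry': -0.086, 'rz': -0.0}
{'dx': 0.01, 'dy': -0.046, 'dz': 0.073, 'rx': 0.0, 'ry': -0.086, 'rz': -0.0}
{'dx': 0.02, 'dy': -0.046, 'dz': 0.071, 'rx': 0.0, 'ry': -0.086, 'rz': -0.0}
{'dx': 0.029, 'dy': -0.046, 'dz': 0.067, 'rx': 0.0, 'ry': -0.086, 'rz': -0.0}
{'dx': 0.038, 'dy': -0.046, 'dz': 0.063, 'rx': 0.0, 'ry': -0.086, 'rz': -0.0}
{'dx': 0.046, 'dy': -0.046, 'dz': 0.057, 'rx': 0.0, 'ry': -0.086, 'rz': -0.0}
[0.         0.         1.57079633]
```

Call:
{"name": "step_arm", "arguments": {
  "plan": [
    {"dx": -0.029, "dy": -0.046, "dz": 0.067, "rx": 0, "ry": -0.086, "rz": 0, "claw": 0.4},
    {"dx": -0.02, "dy": -0.046, "dz": 0.071, "rx": 0, "ry": -0.086, "rz": 0, "claw": 0.4},
    {"dx": -0.01, "dy": -0.046, "dz": 0.073, "rx": 0, "ry": -0.086, "rz": 0, "claw": 0.4},
    {"dx": 0, "dy": -0.046, "dz": 0.073, "rx": 0, "ry": -0.086, "rz": 0, "claw": 0.4},
    {"dx": 0.01, "dy": -0.046, "dz": 0.073, "rx": 0, "ry": -0.086, "rz": 0, "claw": 0.4},
    {"dx": 0.02, "dy": -0.046, "dz": 0.071, "rx": 0, "ry": -0.086, "rz": 0, "claw": 0.4},
    {"dx": 0.029, "dy": -0.046, "dz": 0.067, "rx": 0, "ry": -0.086, "rz": 0, "claw": 0.4},
    {"dx": 0.038, "dy": -0.046, "dz": 0.063, "rx": 0, "ry": -0.086, "rz": 0, "claw": 0.4},
    {"dx": 0.046, "dy": -0.046, "dz": 0.057, "rx": 0, "ry": -0.086, "rz": 0, "claw": 0.4}
  ]
}}

```text
time_s: 10.45
ee_pos: [0.5254, -0.188, 0.1713]
eef_rot: [-3.138, 0.001, 1.421]
force: [0.4, -1.1, -0.1]
grip_width: 0.0564
grip_force: 0.0
```

Call:
{"name": "step_arm", "arguments": {
  "plan": [
    {"dx": 0, "dy": 0, "dz": 0, "rx": 0, "ry": 0, "rz": 0.09, "claw": 0.4},
    {"dx": 0, "dy": 0, "dz": 0, "rx": 0, "ry": 0, "rz": 0.09, "claw": 0.4},
    {"dx": 0, "dy": 0, "dz": 0, "rx": 0, "ry": 0, "rz": 0.09, "claw": 0.4},
    {"dx": 0, "dy": 0, "dz": 0, "rx": 0, "ry": 0, "rz": 0.09, "claw": 0.4},
    {"dx": 0, "dy": 0, "dz": 0, "rx": 0, "ry": 0, "rz": 0.09, "claw": 0.4},
    {"dx": 0, "dy": 0, "dz": 0, "rx": 0, "ry": 0, "rz": 0.09, "claw": 0.4},
    {"dx": 0, "dy": 0, "dz": 0, "rx": 0, "ry": 0, "rz": 0.09, "claw": 0.4},
    {"dx": 0, "dy": 0, "dz": 0, "rx": 0, "ry": 0, "rz": 0.09, "claw": 0.4},
    {"dx": 0, "dy": 0, "dz": 0, "rx": 0, "ry": 0, "rz": 0.09, "claw": 0.4},
    {"dx": 0, "dy": 0, "dz": 0, "rx": 0, "ry": 0, "rz": 0.09, "claw": 0.4}
  ]
}}

```text
time_s: 11.45
ee_pos: [0.5253, -0.1879, 0.1706]
eef_rot: [-3.136, 0.006, 0.001]
force: [0.0, 0.3, 0.7]
grip_width: 0.0564
grip_force: 0.0
```

```bash
python3 - <<'E'
from h import *
T=H2-.040*xm-.002*zm; print(telemetry.get_obs()['qpos'])
rows(T+[0,0,.05],Rg,4)
E
```

```text
[-0.41061355  0.36803162  1.55496778  0.00316038  1.22620173  1.15780874]
total [ 0.0009  0.0008 -0.0746] [-0.3  0.4  8.5]
{'dx': 0.003, 'dy': -0.001, 'dz': 0.187, 'rx': -0.001, 'ry': 0.001, 'rz': 0.024}
{'dx': 0.003, 'dy': -0.001, 'dz': 0.187, 'rx': -0.001, 'ry': 0.001, 'rz': 0.024}
{'dx': 0.003, 'dy': -0.002, 'dz': 0.187, 'rx': -0.001, 'ry': 0.001, 'rz': 0.024}
{'dx': 0.002, 'dy': -0.002, 'dz': 0.187, 'rx': -0.001, 'ry': 0.001, 'rz': 0.024}
```

Call:
{"name": "step_arm", "arguments": {
  "plan": [
    {"dx": 0.003, "dy": -0.001, "dz": 0.187, "rx": -0.001, "ry": 0.001, "rz": 0.024, "claw": 0.4},
    {"dx": 0.003, "dy": -0.001, "dz": 0.187, "rx": -0.001, "ry": 0.001, "rz": 0.024, "claw": 0.4},
    {"dx": 0.003, "dy": -0.001, "dz": 0.187, "rx": -0.001, "ry": 0.001, "rz": 0.024, "claw": 0.4},
    {"dx": 0.003, "dy": -0.001, "dz": 0.187, "rx": -0.001, "ry": 0.001, "rz": 0.024, "claw": 0.4},
    {"dx": 0, "dy": 0, "dz": 0.16, "rx": 0, "ry": 0, "rz": 0, "claw": 0.4},
    {"dx": 0, "dy": 0, "dz": 0.16, "rx": 0, "ry": 0, "rz": 0, "claw": 0.4},
    {"dx": 0, "dy": 0, "dz": 0.16, "rx": 0, "ry": 0, "rz": 0, "claw": 0.4},
    {"dx": 0, "dy": 0, "dz": 0, "rx": 0, "ry": 0, "rz": 0, "claw": 0.4}
  ]
}}

```text
time_s: 12.25
ee_pos: [0.5253, -0.1869, 0.0459]
eef_rot: [3.142, 0.003, -0.143]
force: [0.4, -0.1, -0.6]
grip_width: 0.0563
grip_force: 0.0
```

Call:
{"name": "step_arm", "arguments": {
  "plan": [
    {"dx": 0, "dy": 0, "dz": 0, "rx": 0, "ry": 0, "rz": 0, "claw": 1},
    {"dx": 0, "dy": 0, "dz": 0, "rx": 0, "ry": 0, "rz": 0, "claw": 1},
    {"dx": 0, "dy": 0, "dz": 0, "rx": 0, "ry": 0, "rz": 0, "claw": 1},
    {"dx": 0, "dy": 0, "dz": 0, "rx": 0, "ry": 0, "rz": 0, "claw": 1},
    {"dx": 0, "dy": 0, "dz": 0, "rx": 0, "ry": 0, "rz": 0, "claw": 1},
    {"dx": 0, "dy": 0, "dz": 0, "rx": 0, "ry": 0, "rz": 0, "claw": 1},
    {"dx": 0, "dy": 0, "dz": 0, "rx": 0, "ry": 0, "rz": 0, "claw": 1}
  ],
  "grip_force": 60
}}

```text
time_s: 12.95
ee_pos: [0.5262, -0.1868, 0.0477]
eef_rot: [3.141, -0.0, -0.143]
force: [-0.8, 1.2, 2.8]
grip_width: 0.0154
grip_force: 59.9
```

Call:
{"name": "step_arm", "arguments": {
  "plan": [
    {"dx": 0, "dy": 0, "dz": -0.1, "rx": 0, "ry": 0, "rz": 0, "claw": 1},
    {"dx": 0, "dy": 0, "dz": -0.2, "rx": 0, "ry": 0, "rz": 0, "claw": 1},
    {"dx": 0, "dy": 0, "dz": -0.3, "rx": 0, "ry": 0, "rz": 0, "claw": 1},
    {"dx": 0, "dy": 0, "dz": -0.3, "rx": 0, "ry": 0, "rz": 0, "claw": 1},
    {"dx": 0, "dy": 0, "dz": -0.3, "rx": 0, "ry": 0, "rz": 0, "claw": 1},
    {"dx": 0, "dy": 0, "dz": 0, "rx": 0, "ry": 0, "rz": 0, "claw": 1}
  ]
}}

```text
time_s: 13.55
ee_pos: [0.5274, -0.1872, 0.1716]
eef_rot: [3.139, -0.006, -0.143]
force: [0.5, -0.3, -3.7]
grip_width: 0.0157
grip_force: 59.9
```

Call:
{"name": "step_arm", "arguments": {
  "plan": [
    {"dx": -0.04, "dy": -0.12, "dz": 0, "rx": 0, "ry": 0, "rz": 0, "claw": 1},
    {"dx": -0.08, "dy": -0.24, "dz": 0, "rx": 0, "ry": 0, "rz": 0, "claw": 1},
    {"dx": -0.11, "dy": -0.3, "dz": 0, "rx": 0, "ry": 0, "rz": 0, "claw": 1},
    {"dx": -0.11, "dy": -0.33, "dz": 0, "rx": 0, "ry": 0, "rz": 0, "claw": 1},
    {"dx": -0.11, "dy": -0.33, "dz": 0, "rx": 0, "ry": 0, "rz": 0, "claw": 1},
    {"dx": -0.11, "dy": -0.33, "dz": 0, "rx": 0, "ry": 0, "rz": 0, "claw": 1},
    {"dx": -0.11, "dy": -0.33, "dz": 0, "rx": 0, "ry": 0, "rz": 0, "claw": 1},
    {"dx": -0.08, "dy": -0.24, "dz": 0, "rx": 0, "ry": 0, "rz": 0, "claw": 1},
    {"dx": -0.04, "dy": -0.12, "dz": 0, "rx": 0, "ry": 0, "rz": 0, "claw": 1},
    {"dx": 0, "dy": 0, "dz": 0, "rx": 0, "ry": 0, "rz": 0, "claw": 1}
  ]
}}

```text
time_s: 14.55
ee_pos: [0.4803, 0.0575, 0.1662]
eef_rot: [3.141, 0.002, -0.141]
force: [-0.4, -0.1, -3.8]
grip_width: 0.0154
grip_force: 59.9
```

```bash
python3 - <<'E'
from h import *
o=telemetry.get_obs();print(o['qpos'],o['ee_pos'],o['eef_rot'],o['force'],o['moment'])
p=viewer.camera('top'); X=cloud(p); np.save('topX3.npy',X); a=p['img'][190:300,230:350]; 
q=viewer.camera('scene'); np.save('sX3.npy',cloud(q)); b=q['img'][170:310,290:430]
save('c3',np.hstack([cv2.resize(a,(400,367)),cv2.resize(b,(367,367),interpolation=cv2.INTER_CUBIC)]))
E
```

```text
[ 4.36727771e-02  2.11210169e-01  1.77030422e+00 -6.31262977e-04
  1.16221790e+00  1.75543912e+00] [0.48028994 0.0574768  0.16616817] [ 3.14063089e+00  1.99708012e-03 -1.40719552e-01] [-0.37587889 -0.06126183 -3.82181392] [ 0.04300828  0.14636786 -0.00890952]
```

View pics/c3.png

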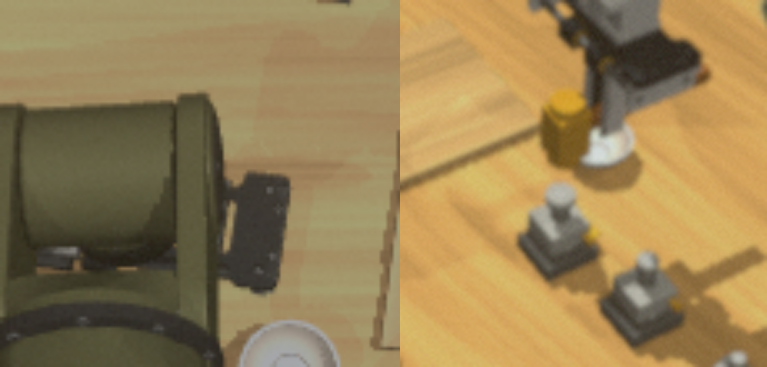

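```bash
python3 - <<'E'
from h import *
X=np.load('sX3.npy'); Z=X[...,2]; m=np.zeros(Z.shape,bool)
S=m.copy(); S[180:245,330:375]=1
hd=S&(X[...,0]>.49)&(X[...,0]<.56)&(X[...,1]>.02)&(X[...,1]<.085)&(Z>.115)
P=X[hd]; print(len(P),P.min(0),P.max(0))
t=P[P[:,2]>np.percentile(P[:,2],97)-.006]; print('top',t.mean(0),cv2.minAreaRect(t[:,:2].astype(np.float32)))
b=np.percentile(P[:,2],[1,3,97,99]); print(b)
Pm=X[(Z>.077)&(Z<.092)&(abs(X[...,0]-.522)<.025)&(abs(X[...,1]-.051)<.025)]
print('punch',len(Pm),Pm.mean(0),cv2.minAreaRect(Pm[:,:2].astype(np.float32)))
E
```

```text
811 [0.49000339 0.02075869 0.13025055] [0.54097782 0.08495873 0.29987998]
top [0.50447767 0.07546368 0.29036776] ((0.5049970149993896, 0.07194624841213226), (0.007732613943517208, 0.025593329221010208), 0.36180150508880615)
[0.13535335 0.14089569 0.28664256 0.29561197]
punch 100 [0.5224141  0.05091665 0.08468223] ((0.5205655097961426, 0.04913061484694481), (0.03226834535598755, 0.027558669447898865), 42.6092414855957)
```

```bash
python3 - <<'E'
from h import *
X=np.load('sX3.npy'); Z=X[...,2]
hd=(X[...,0]>.495)&(X[...,0]<.56)&(X[...,1]>.015)&(X[...,1]<.085)&(Z>.115)&(Z<.215)
P=X[hd]; print(np.histogram(P[:,2],bins=np.arange(.12,.22,.006)))
t=P[(P[:,2]>.198)&(P[:,2]<.212)]; print('top',len(t),t.mean(0),cv2.minAreaRect(t[:,:2].astype(np.float32)))
s=P[(P[:,2]>.145)&(P[:,2]<.192)]
L=(s-[.522,.051,0])@np.c_[xm,ym,zm]
print('extent xm',np.percentile(L[:,0],[2,50,98]),'ym',np.percentile(L[:,1],[2,50,98]))
for lo in np.arange(.14,.2,.01):
    k=L[(L[:,2]>lo)&(L[:,2]<lo+.01)]; print(round(lo,2),len(k),np.percentile(k[:,0],[90,97]).round(4),np.percentile(k[:,1],[90,97]).round(4))
# tilt: plane fit of top
A=np.c_[t[:,:2]-t[:,:2].mean(0),np.ones(len(t))]; print(np.linalg.lstsq(A,t[:,2],rcond=None)[0])
E
```

```text
(array([ 0,  2, 16, 16, 34, 38, 31, 39, 30, 44, 38, 34, 48, 74, 57,  0]), array([0.12 , 0.126, 0.132, 0.138, 0.144, 0.15 , 0.156, 0.162, 0.168,
       0.174, 0.18 , 0.186, 0.192, 0.198, 0.204, 0.21 , 0.216]))
top 131 [0.52163285 0.05188642 0.20335129] ((0.519338846206665, 0.04993971437215805), (0.037292275577783585, 0.030298827216029167), 49.81769561767578)
extent xm [-0.02446908  0.00777641  0.0161047 ] ym [-0.01426591  0.01334766  0.0181182 ]
0.14 29 [0.0145 0.0146] [0.0166 0.0168]
0.15 56 [0.0151 0.0158] [0.0164 0.0175]
0.16 66 [0.0148 0.016 ] [0.0168 0.0177]
0.17 60 [0.0147 0.0152] [0.017  0.0177]
0.18 58 [0.0149 0.0154] [0.0169 0.0185]
0.19 14 [0.0158 0.0165] [0.0171 0.0179]
[-0.03334554  0.00583631  0.20335129]
```

The head is within about 1 mm of the punch axis and upright. Before striking, I'll check tracking lag in free air.

Call:
{"name": "step_arm", "arguments": {
  "plan": [
    {"dx": 0, "dy": 0, "dz": -0.3, "rx": 0, "ry": 0, "rz": 0, "claw": 1},
    {"dx": 0, "dy": 0, "dz": 0, "rx": 0, "ry": 0, "rz": 0, "claw": 1},
    {"dx": 0, "dy": 0, "dz": 0, "rx": 0, "ry": 0, "rz": 0, "claw": 1}
  ]
}}

```text
time_s: 14.95
ee_pos: [0.4814, 0.0555, 0.1968]
eef_rot: [3.141, -0.001, -0.144]
force: [-0.2, 0.4, -4.0]
grip_width: 0.0155
grip_force: 59.9
```

Call:
{"name": "step_arm", "arguments": {
  "plan": [
    {"dx": 0, "dy": 0, "dz": 0.3, "rx": 0, "ry": 0, "rz": 0, "claw": 1}
  ]
}}

```text
time_s: 15.05
ee_pos: [0.4826, 0.0557, 0.1686]
eef_rot: [-3.141, -0.005, -0.144]
force: [1.8, -0.5, -4.9]
grip_width: 0.0153
grip_force: 59.9
```

Call:
{"name": "step_arm", "arguments": {
  "plan": [
    {"dx": 0, "dy": 0, "dz": 0.3, "rx": 0, "ry": 0, "rz": 0, "claw": 1}
  ]
}}

```text
time_s: 15.15
ee_pos: [0.481, 0.0557, 0.1356]
eef_rot: [3.141, -0.0, -0.144]
force: [-0.3, 0.7, -4.9]
grip_width: 0.0155
grip_force: 59.9
```

Call:
{"name": "step_arm", "arguments": {
  "plan": [
    {"dx": 0, "dy": 0, "dz": 0, "rx": 0, "ry": 0, "rz": 0, "claw": 1}
  ]
}}

```text
time_s: 15.25
ee_pos: [0.4789, 0.0556, 0.1329]
eef_rot: [3.139, 0.008, -0.143]
force: [-1.4, 1.4, -2.9]
grip_width: 0.0157
grip_force: 59.9
```

Call:
{"name": "step_arm", "arguments": {
  "plan": [
    {"dx": 0, "dy": 0, "dz": 0, "rx": 0, "ry": 0, "rz": 0, "claw": 1}
  ]
}}

```text
time_s: 15.35
ee_pos: [0.4811, 0.0559, 0.1371]
eef_rot: [3.141, 0.001, -0.143]
force: [0.6, 0.4, -2.6]
grip_width: 0.0154
grip_force: 59.9
```

Call:
{"name": "step_arm", "arguments": {
  "plan": [
    {"dx": 0, "dy": 0, "dz": -0.3, "rx": 0, "ry": 0, "rz": 0, "claw": 1},
    {"dx": 0, "dy": 0, "dz": 0, "rx": 0, "ry": 0, "rz": 0, "claw": 1},
    {"dx": 0, "dy": 0, "dz": 0, "rx": 0, "ry": 0, "rz": 0, "claw": 1},
    {"dx": 0, "dy": 0, "dz": 0, "rx": 0, "ry": 0, "rz": 0, "claw": 1}
  ]
}}

```text
time_s: 15.75
ee_pos: [0.481, 0.0561, 0.1668]
eef_rot: [3.141, 0.0, -0.143]
force: [1.3, -0.5, -3.5]
grip_width: 0.0156
grip_force: 59.9
```

```bash
python3 - <<'E'
from h import *
for i in range(3):
    o=telemetry.get_obs(); print(o['ee_pos'],o['eef_rot'],o['force'])
X=cloud(viewer.camera('scene')); Z=X[...,2]
P=X[(X[...,0]>.49)&(X[...,0]<.56)&(X[...,1]>.015)&(X[...,1]<.085)&(Z>.197)&(Z<.213)]; print(len(P),P.mean(0))
E
```

```text
[0.4810232  0.05613735 0.16682229] [ 3.14084573e+00  2.67098874e-04 -1.42838865e-01] [ 1.33408326 -0.49425733 -3.54680689]
[0.4810232  0.05613735 0.16682229] [ 3.14084573e+00  2.67098874e-04 -1.42838865e-01] [ 1.33408326 -0.49425733 -3.54680689]
[0.4810232  0.05613735 0.16682229] [ 3.14084573e+00  2.67098874e-04 -1.42838865e-01] [ 1.33408326 -0.49425733 -3.54680689]
146 [0.51860034 0.05314039 0.20343212]
```

Call:
{"name": "step_arm", "arguments": {
  "plan": [
    {"dx": 0.01, "dy": 0, "dz": 0.36, "rx": 0, "ry": 0, "rz": 0, "claw": 1},
    {"dx": 0, "dy": 0, "dz": 0.35, "rx": 0, "ry": 0, "rz": 0, "claw": 1}
  ]
}}

```text
time_s: 16.0
ee_pos: [0.483, 0.0561, 0.0961]
eef_rot: [3.142, -0.003, -0.143]
force: [-14.6, 2.4, 40.7]
grip_width: 0.0154
grip_force: 60.0
```

Call:
{"name": "step_arm", "arguments": {
  "plan": [
    {"dx": 0, "dy": 0, "dz": -0.3, "rx": 0, "ry": 0, "rz": 0, "claw": 1},
    {"dx": 0, "dy": 0, "dz": -0.4, "rx": 0, "ry": 0, "rz": 0, "claw": 1},
    {"dx": 0, "dy": 0, "dz": 0, "rx": 0, "ry": 0, "rz": 0, "claw": 1},
    {"dx": 0, "dy": 0, "dz": 0, "rx": 0, "ry": 0, "rz": 0, "claw": 1},
    {"dx": 0, "dy": 0, "dz": 0, "rx": 0, "ry": 0, "rz": 0, "claw": 1}
  ]
}}

```text
time_s: 16.5
ee_pos: [0.4815, 0.056, 0.1648]
eef_rot: [3.141, 0.002, -0.143]
force: [0.7, -0.0, -3.5]
grip_width: 0.0156
grip_force: 60.0
```

```bash
python3 - <<'E'
from h import *
o=telemetry.get_obs(); print(o['ee_pos'],o['eef_rot'],o['force'],o['moment'])
q=viewer.camera('scene'); b=q['img'][170:310,290:430]
save('c4',cv2.resize(b,(500,500),interpolation=cv2.INTER_CUBIC))
X=cloud(q);Z=X[...,2]
Pm=X[(Z>.055)&(Z<.092)&(abs(X[...,0]-.522)<.014)&(abs(X[...,1]-.051)<.014)]
print(np.percentile(Pm[:,2],[50,80,95]))
hd=(X[...,0]>.495)&(X[...,0]<.56)&(X[...,1]>.015)&(X[...,1]<.085)
for lo in np.arange(.13,.2,.01):
    k=(X[hd&(Z>lo)&(Z<lo+.01)]-[.522,.051,0])@np.c_[xm,ym,zm]; print(round(lo,2),len(k),np.percentile(k[:,0],[90,97]).round(4),np.percentile(k[:,1],[90,97]).round(4))
E
```

```text
[0.48154272 0.05599625 0.1648063 ] [ 3.14052182e+00  2.19704091e-03 -1.42854314e-01] [ 6.70116168e-01 -2.83012273e-03 -3.47215855e+00] [ 0.04429039  0.14738266 -0.06940351]
[0.08329383 0.08648068 0.08854843]Traceback (most recent call last):
  File "<stdin>", line 10, in <module>
    return _quantile_unchecked(
        a, q, axis, out, overwrite_input, method, keepdims, weights)
    return _ureduce(a,
                    func=_quantile_ureduce_func,
    ...<5 lines>...
                    overwrite_input=overwrite_input,
                    method=method)
    r = func(a, **kwargs)
    result = _quantile(arr,
                       quantiles=q,
    ...<2 lines>...
                       out=out,
                       weights=wgt)
    slices_having_nans = np.isnan(arr[-1, ...])
                                  ~~~^^^^^^^^^
IndexError: index -1 is out of bounds for axis 0 with size 0
```

View pics/c4.png

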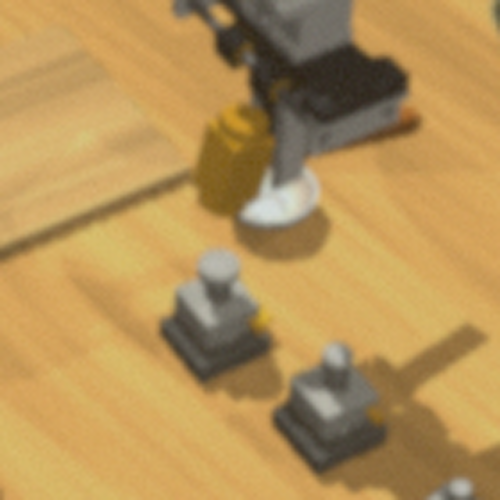

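The punch is back up at (218,262), with its top at about 83 mm. The contact force was 41 N at the bottom, so it went home. The head now leans in the grip, so I'll measure the tilt.

```bash
python3 - <<'E'
from h import *
q=viewer.camera('scene'); X=cloud(q); Z=X[...,2]; hsv=cv2.cvtColor(q['img'],cv2.COLOR_RGB2HSV)
m=(X[...,0]>.49)&(X[...,0]<.57)&(X[...,1]>.01)&(X[...,1]<.09)&(Z>.11)&(Z<.235)&(hsv[...,1]>110)
m=cv2.erode(m.astype(np.uint8),np.ones((3,3)))>0
L=(X[m]-[.522,.051,0])@np.c_[xm,ym,zm]; print(len(L),L.min(0),L.max(0))
# pixel normals via local gradient -> RANSAC for planes
rng=np.random.default_rng(0); rest=L.copy()
for k in range(3):
    best=None
    for _ in range(3000):
        a,b,c=rest[rng.choice(len(rest),3,False)]; n=np.cross(b-a,c-a); l=np.linalg.norm(n)
        if l<1e-5: continue
        n/=l; inl=abs((rest-a)@n)<.0015
        if best is None or inl.sum()>best.sum(): best=inl
    s=rest[best]; c=s.mean(0); n=np.linalg.svd(s-c)[2][2]; n*=np.sign(n[np.argmax(abs(n))])
    print(len(s),'centre',c.round(4),'n',n.round(3),'tilt about ym deg',np.degrees(np.arctan2(n[0],n[2]) if abs(n[2])>.7 else np.arctan2(-n[2],n[0])).round(1))
    rest=rest[~best]
E
```

```text
410 [-0.02730221 -0.01445752  0.14712932] [0.0158271  0.02047413 0.22107105]
119 centre [-0.0037  0.0146  0.1866] n [-0.02   1.     0.021] tilt about ym deg -134.4
109 centre [0.0073 0.0007 0.1878] n [ 0.97  -0.003  0.244] tilt about ym deg -14.1
44 centre [-0.0031  0.0105  0.1939] n [0.116 0.989 0.094] tilt about ym deg -39.1
```

Call:
{"name": "step_arm", "arguments": {
  "plan": [
    {"dx": 0.04, "dy": 0.12, "dz": 0, "rx": 0, "ry": 0, "rz": 0, "claw": 1},
    {"dx": 0.08, "dy": 0.24, "dz": 0, "rx": 0, "ry": 0, "rz": 0, "claw": 1},
    {"dx": 0.11, "dy": 0.3, "dz": 0, "rx": 0, "ry": 0, "rz": 0, "claw": 1},
    {"dx": 0.11, "dy": 0.33, "dz": 0, "rx": 0, "ry": 0, "rz": 0, "claw": 1},
    {"dx": 0.11, "dy": 0.33, "dz": 0, "rx": 0, "ry": 0, "rz": 0, "claw": 1},
    {"dx": 0.11, "dy": 0.33, "dz": 0, "rx": 0, "ry": 0, "rz": 0, "claw": 1},
    {"dx": 0.11, "dy": 0.33, "dz": 0, "rx": 0, "ry": 0, "rz": 0, "claw": 1},
    {"dx": 0.08, "dy": 0.24, "dz": 0, "rx": 0, "ry": 0, "rz": 0, "claw": 1},
    {"dx": 0.03, "dy": 0.12, "dz": 0, "rx": 0, "ry": -0.07, "rz": 0, "claw": 1},
    {"dx": 0, "dy": 0, "dz": 0, "rx": 0, "ry": -0.086, "rz": 0, "claw": 1}
  ]
}}

```text
time_s: 17.6
ee_pos: [0.5254, -0.1893, 0.1667]
eef_rot: [3.141, 0.249, -0.146]
force: [0.3, 0.2, -3.6]
grip_width: 0.0156
grip_force: 60.0
```

```bash
cat > tilt.py <<'E'
from h import *
q=viewer.camera('scene'); X=cloud(q); Z=X[...,2]; hsv=cv2.cvtColor(q['img'],cv2.COLOR_RGB2HSV)
P0,R0=pose(); h=P0+.040*xm; print('tcp',P0.round(4))
m=(np.linalg.norm(X-h,axis=-1)<.055)&(hsv[...,1]>110)&(Z>.016)&((X-P0)@xm>.012)
m=cv2.erode(m.astype(np.uint8),np.ones((3,3)))>0
L=(X[m]-h)@np.c_[xm,ym,zm]; print(len(L),L.min(0).round(4),L.max(0).round(4))
rng=np.random.default_rng(0)
for ax in (0,2):
    rest=L; best=np.zeros(len(L),bool)
    for _ in range(4000):
        a,b,c=rest[rng.choice(len(rest),3,False)]; n=np.cross(b-a,c-a); l=np.linalg.norm(n)
        if l<1e-5 or abs(n[ax])/l<.85: continue
        inl=abs((rest-a)@n/l)<.0015
        if inl.sum()>best.sum(): best=inl
    s=rest[best]; c=s.mean(0); n=np.linalg.svd(s-c)[2][2]; n*=np.sign(n[ax])
    print('axis',ax,len(s),'centre',c.round(4),'n',n.round(3))
E
python3 tilt.py
python3 - <<'E'
from h import *
R1=Rg*Ro.from_rotvec([0,-np.radians(14),0]); G=H2-.040*xm; T=G+.002*R1.apply([0,0,1]); print(T); rows(T+[0,0,.012],R1,6)
E
```

```text
tcp [ 0.5257 -0.1883  0.165 ]
291 [-0.0194 -0.0141 -0.024 ] [0.0157 0.0219 0.0461]
axis 0 59 centre [0.0127 0.0032 0.0148] n [ 0.997 -0.059 -0.04 ]
axis 2 35 centre [0.0051 0.0068 0.0357] n [0.35  0.325 0.878]
[ 0.52565045 -0.187086    0.04605941]
total [-0.      0.0012 -0.107 ] [0.  1.  0.1]
{'dx': 0.046, 'dy': -0.002, 'dz': 0.172, 'rx': 0.0, 'ry': 0.002, 'rz': 0.0}
{'dx': 0.045, 'dy': -0.002, 'dz': 0.172, 'rx': 0.0, 'ry': 0.002, 'rz': 0.0}
{'dx': 0.045, 'dy': -0.002, 'dz': 0.173, 'rx': 0.0, 'ry': 0.002, 'rz': 0.0}
{'dx': 0.044, 'dy': -0.002, 'dz': 0.173, 'rx': 0.0, 'ry': 0.002, 'rz': 0.0}
{'dx': 0.044, 'dy': -0.002, 'dz': 0.173, 'rx': 0.0, 'ry': 0.002, 'rz': 0.0}
{'dx': 0.043, 'dy': -0.002, 'dz': 0.173, 'rx': 0.0, 'ry': 0.002, 'rz': 0.0}
```

Call:
{"name": "step_arm", "arguments": {
  "plan": [
    {"dx": 0.046, "dy": -0.002, "dz": 0.172, "rx": 0, "ry": 0.004, "rz": 0, "claw": 1},
    {"dx": 0.045, "dy": -0.002, "dz": 0.172, "rx": 0, "ry": 0.004, "rz": 0, "claw": 1},
    {"dx": 0.045, "dy": -0.002, "dz": 0.173, "rx": 0, "ry": 0.004, "rz": 0, "claw": 1},
    {"dx": 0.044, "dy": -0.002, "dz": 0.173, "rx": 0, "ry": 0.004, "rz": 0, "claw": 1},
    {"dx": 0.044, "dy": -0.002, "dz": 0.173, "rx": 0, "ry": 0.004, "rz": 0, "claw": 1},
    {"dx": 0.043, "dy": -0.002, "dz": 0.173, "rx": 0, "ry": 0, "rz": 0, "claw": 1},
    {"dx": 0, "dy": 0, "dz": 0, "rx": 0, "ry": 0, "rz": 0, "claw": 1},
    {"dx": 0, "dy": 0, "dz": 0, "rx": 0, "ry": 0, "rz": 0, "claw": 1}
  ]
}}

```text
time_s: 18.45
ee_pos: [0.5287, -0.1863, 0.0596]
eef_rot: [3.141, 0.213, -0.143]
force: [0.2, -0.3, -3.9]
grip_width: 0.0152
grip_force: 60.0
```

Call:
{"name": "step_arm", "arguments": {
  "plan": [
    {"dx": 0.012, "dy": 0, "dz": 0.049, "rx": 0, "ry": 0, "rz": 0, "claw": 1},
    {"dx": 0.006, "dy": 0, "dz": 0.024, "rx": 0, "ry": 0, "rz": 0, "claw": 1},
    {"dx": 0, "dy": 0, "dz": 0, "rx": 0, "ry": 0, "rz": 0, "claw": 1}
  ]
}}

```text
time_s: 18.75
ee_pos: [0.5289, -0.186, 0.0519]
eef_rot: [3.141, 0.214, -0.143]
force: [0.3, 0.0, -3.1]
grip_width: 0.0157
grip_force: 60.0
```

```bash
python3 tilt.py
```

```text
tcp [ 0.529  -0.186   0.0521]
277 [-0.0182 -0.0145 -0.0235] [0.0149 0.0226 0.0486]
axis 0 59 centre [0.0114 0.0048 0.013 ] n [ 0.999 -0.035  0.015]
axis 2 28 centre [-0.0001  0.0064  0.0404] n [0.353 0.276 0.894]
```

Call:
{"name": "step_arm", "arguments": {
  "plan": [
    {"dx": 0.006, "dy": 0, "dz": 0.024, "rx": 0, "ry": 0, "rz": 0, "claw": 1},
    {"dx": 0.003, "dy": 0, "dz": 0.01, "rx": 0, "ry": 0, "rz": 0, "claw": 1},
    {"dx": 0, "dy": 0, "dz": 0, "rx": 0, "ry": 0, "rz": 0, "claw": 1}
  ]
}}

```text
time_s: 19.1
ee_pos: [0.5291, -0.1859, 0.0483]
eef_rot: [3.141, 0.214, -0.143]
force: [-0.7, -0.2, -3.9]
grip_width: 0.0157
grip_force: 60.0
```

Call:
{"name": "step_arm", "arguments": {
  "plan": [
    {"dx": 0.003, "dy": 0, "dz": 0.01, "rx": 0, "ry": 0, "rz": 0, "claw": 1},
    {"dx": 0, "dy": 0, "dz": 0, "rx": 0, "ry": 0, "rz": 0, "claw": 1}
  ]
}}

```text
time_s: 19.3
ee_pos: [0.5292, -0.186, 0.0473]
eef_rot: [3.141, 0.214, -0.143]
force: [0.4, -0.5, -2.6]
grip_width: 0.0156
grip_force: 60.0
```

Call:
{"name": "step_arm", "arguments": {
  "plan": [
    {"dx": 0.003, "dy": 0, "dz": 0.01, "rx": 0, "ry": 0, "rz": 0, "claw": 1},
    {"dx": 0, "dy": 0, "dz": 0, "rx": 0, "ry": 0, "rz": 0, "claw": 1}
  ]
}}

```text
time_s: 19.5
ee_pos: [0.5292, -0.186, 0.0463]
eef_rot: [3.141, 0.214, -0.143]
force: [0.1, 0.8, -3.4]
grip_width: 0.0159
grip_force: 60.0
```

Call:
{"name": "step_arm", "arguments": {
  "plan": [
    {"dx": 0.003, "dy": 0, "dz": 0.01, "rx": 0, "ry": 0, "rz": 0, "claw": 1},
    {"dx": 0, "dy": 0, "dz": 0, "rx": 0, "ry": 0, "rz": 0, "claw": 1}
  ]
}}

```text
time_s: 19.7
ee_pos: [0.5293, -0.186, 0.0452]
eef_rot: [3.141, 0.214, -0.143]
force: [-0.5, -0.2, -4.2]
grip_width: 0.0154
grip_force: 60.0
```

Call:
{"name": "step_arm", "arguments": {
  "plan": [
    {"dx": 0.001, "dy": 0, "dz": 0.005, "rx": 0, "ry": 0, "rz": 0, "claw": 1},
    {"dx": 0, "dy": 0, "dz": 0, "rx": 0, "ry": 0, "rz": 0, "claw": 1}
  ]
}}

```text
time_s: 19.9
ee_pos: [0.5293, -0.186, 0.0448]
eef_rot: [3.141, 0.214, -0.143]
force: [-0.8, -0.9, -3.8]
grip_width: 0.0158
grip_force: 60.0
```

Call:
{"name": "step_arm", "arguments": {
  "plan": [
    {"dx": 0.002, "dy": 0, "dz": 0.01, "rx": 0, "ry": 0, "rz": 0, "claw": 1},
    {"dx": 0, "dy": 0, "dz": 0, "rx": 0, "ry": 0, "rz": 0, "claw": 1}
  ]
}}

```text
time_s: 20.1
ee_pos: [0.5293, -0.186, 0.0437]
eef_rot: [3.141, 0.214, -0.143]
force: [0.0, 0.8, -3.0]
grip_width: 0.0157
grip_force: 60.0
```

Call:
{"name": "step_arm", "arguments": {
  "plan": [
    {"dx": 0.002, "dy": 0, "dz": 0.01, "rx": 0, "ry": 0, "rz": 0, "claw": 1},
    {"dx": 0, "dy": 0, "dz": 0, "rx": 0, "ry": 0, "rz": 0, "claw": 1}
  ]
}}

```text
time_s: 20.3
ee_pos: [0.5292, -0.186, 0.0427]
eef_rot: [3.141, 0.214, -0.143]
force: [-0.1, 0.7, -4.6]
grip_width: 0.0158
grip_force: 60.0
```

```bash
python3 tilt.py; python3 - <<'E'
from h import *
q=viewer.camera('scene'); save('c5',cv2.resize(q['img'][150:260,220:370],(750,550),interpolation=cv2.INTER_CUBIC))
E
```

```text
tcp [ 0.5293 -0.186   0.0427]
253 [-0.0195 -0.0147 -0.0194] [0.0151 0.0215 0.0489]
axis 0 61 centre [0.0118 0.0055 0.0144] n [1.    0.003 0.011]
axis 2 26 centre [0.0017 0.0067 0.0428] n [-0.225  0.033  0.974]
```

View pics/c5.png

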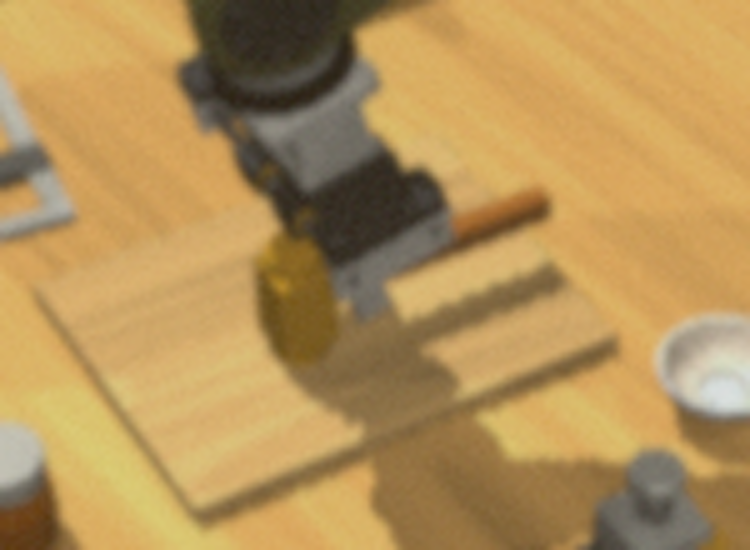

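The head's foot at (305,355) is about 1–2 mm above the board and nearly upright. I'll continue down.

Call:
{"name": "step_arm", "arguments": {
  "plan": [
    {"dx": 0.002, "dy": 0, "dz": 0.01, "rx": 0, "ry": 0, "rz": 0, "claw": 1},
    {"dx": 0, "dy": 0, "dz": 0, "rx": 0, "ry": 0, "rz": 0, "claw": 1}
  ]
}}

```text
time_s: 20.6
ee_pos: [0.5294, -0.1861, 0.0421]
eef_rot: [3.141, 0.213, -0.143]
force: [-1.7, 0.9, 0.9]
grip_width: 0.0157
grip_force: 60.0
```

Call:
{"name": "step_arm", "arguments": {
  "plan": [
    {"dx": 0.002, "dy": 0, "dz": 0.01, "rx": 0, "ry": 0, "rz": 0, "claw": 1},
    {"dx": 0, "dy": 0, "dz": 0, "rx": 0, "ry": 0, "rz": 0, "claw": 1}
  ]
}}

```text
time_s: 20.8
ee_pos: [0.5293, -0.186, 0.0419]
eef_rot: [3.141, 0.213, -0.143]
force: [-6.2, 3.4, 12.2]
grip_width: 0.0154
grip_force: 60.0
```

Call:
{"name": "step_arm", "arguments": {
  "plan": [
    {"dx": -0.002, "dy": 0, "dz": -0.01, "rx": 0, "ry": 0, "rz": 0, "claw": 1},
    {"dx": 0, "dy": 0, "dz": 0, "rx": 0, "ry": 0, "rz": 0, "claw": 1},
    {"dx": 0, "dy": 0, "dz": 0, "rx": 0, "ry": 0, "rz": 0, "claw": 1}
  ],
  "grip_force": 3
}}

```text
time_s: 21.1
ee_pos: [0.5294, -0.186, 0.042]
eef_rot: [3.141, 0.213, -0.143]
force: [-0.8, 1.0, 2.8]
grip_width: 0.0158
grip_force: 3.0
```

Call:
{"name": "step_arm", "arguments": {
  "plan": [
    {"dx": 0, "dy": 0, "dz": 0, "rx": 0, "ry": 0, "rz": 0, "claw": 0.5},
    {"dx": 0, "dy": 0, "dz": 0, "rx": 0, "ry": 0, "rz": 0, "claw": 0.5},
    {"dx": 0, "dy": 0, "dz": 0, "rx": 0, "ry": 0, "rz": 0, "claw": 0.5},
    {"dx": 0, "dy": 0, "dz": 0, "rx": 0, "ry": 0, "rz": 0, "claw": 0.5},
    {"dx": 0, "dy": 0, "dz": 0, "rx": 0, "ry": 0, "rz": 0, "claw": 0.5}
  ]
}}

```text
time_s: 21.6
ee_pos: [0.5293, -0.186, 0.0417]
eef_rot: [3.141, 0.214, -0.143]
force: [0.3, 0.2, 0.3]
grip_width: 0.0465
grip_force: 0.0
```

Call:
{"name": "step_arm", "arguments": {
  "plan": [
    {"dx": -0.025, "dy": 0, "dz": -0.1, "rx": 0, "ry": 0, "rz": 0, "claw": 0.5},
    {"dx": -0.05, "dy": 0, "dz": -0.2, "rx": 0, "ry": 0, "rz": 0, "claw": 0.5},
    {"dx": -0.07, "dy": 0, "dz": -0.3, "rx": 0, "ry": 0, "rz": 0, "claw": 0.5},
    {"dx": -0.07, "dy": 0, "dz": -0.3, "rx": 0, "ry": 0, "rz": 0, "claw": 0.5},
    {"dx": -0.07, "dy": 0, "dz": -0.3, "rx": 0, "ry": 0, "rz": 0, "claw": 0.5},
    {"dx": -0.3, "dy": 0, "dz": 0, "rx": 0, "ry": 0, "rz": 0, "claw": 0.5},
    {"dx": -0.3, "dy": 0, "dz": 0, "rx": 0, "ry": 0, "rz": 0, "claw": 0.5},
    {"dx": -0.3, "dy": 0, "dz": 0, "rx": 0, "ry": 0, "rz": 0, "claw": 0.5},
    {"dx": 0, "dy": 0, "dz": 0, "rx": 0, "ry": 0, "rz": 0, "claw": 0.5}
  ]
}}

```text
time_s: 22.5
ee_pos: [0.4381, -0.1728, 0.186]
eef_rot: [3.14, 0.212, -0.144]
force: [-0.4, -0.1, -0.3]
grip_width: 0.0471
grip_force: 0.0
```

```bash
python3 - <<'E'
from h import *
p=viewer.camera('top'); q=viewer.camera('scene'); save('c6',np.hstack([cv2.resize(q['img'][150:290,220:400],(500,389)),cv2.resize(p['img'][180:300,330:440],(300,389))]))
X=cloud(q);Z=X[...,2]
s=(abs(X[...,0]-.566)<.03)&(abs(X[...,1]+.193)<.03)&(Z>.07); P=X[s]; print(len(P),P.mean(0),np.percentile(P[:,2],[50,95]))
Pm=X[(Z>.055)&(Z<.092)&(abs(X[...,0]-.522)<.014)&(abs(X[...,1]-.051)<.014)]; print(np.median(Pm[:,2]),telemetry.get_obs()['force'])
E
```

```text
156 [ 0.56682299 -0.18627027  0.0880886 ] [0.08281511 0.08885276]
0.08373158691730878 [ 0.16655516 -0.22997941 -0.20159728]
```

View pics/c6.png

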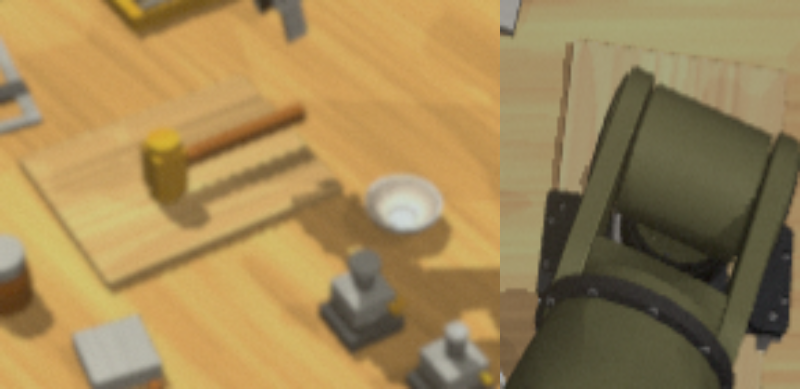

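The mallet stands at (165,165) with its handle level to (300,110). The wide punch is back up at (362,268), and the gripper is clear.

```bash
python3 -c "
from station import hand_in; print(hand_in())"
```

```text
the job is handed in; nothing more can be done
None
```

I stood the mallet up, struck the wide punch with one blow at about 0.35 m/s, and left the mallet standing released on the board; the job is handed in with no verdict shown. The punch sprang back up, and its full travel is inferred from the 41 N and tool height at the bottom. The head was upright before the blow but afterwards sat tilted 14° in the grip, probably from pressing on once the punch was home.

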